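# Put the seasoning spoons away and click the lids shut

### The arm

A 6-joint arm with a two-finger parallel gripper is mounted at the origin on the work surface. World frame = base frame: x ahead of the robot, y to its left, z up, the work surface at z = 0. Lengths are in m, angles in degrees, forces in N, time in s.
With the tool pointing down it reaches from about 0.375 to 0.9 m from the base axis. Payload 3.1 kg.
Tool frame: the origin (TCP) lies midway between the tips of the shut fingers; the grasp point (between the pads) lies pinch_z behind it (pinch_z is the distance from the TCP to the grasp point, in m); z points along the fingers, y is the direction in which the jaws open and shut (so a half turn about z gives the same grasp; the last joint's range is limited). The gripper opens to 85 mm and grips with 20 to 120 N. Pads are 22 mm wide; open, the fingers measure 114 mm over their backs; the gripper's body (76 mm by 85 mm) begins 54 mm behind the grasp point. The pads swing forward as they close: fully open they stand 13 mm farther back than shut.
Start: joints at [-80.644, 30.224, 82.088, -0, 67.689, -10.227], TCP at [0.21, -0.589, 0.231] pointing down, gripper open.
Joint ranges: [-176.69, 176.69], [-43.24, 126.21], [12.49, 139.97], [-82, 262], [0, 151.66], [-163.58, 163.58]. Speed limits (degrees/s): [159.86, 159.86, 180, 180, 180, 180].

### API

Orientations are given as a 3x3 rotation matrix whose columns are the frame's x, y, z axes.
In Python, from station import * gives the robot as it stands. The module is installed in compiled form; this text tells all that it offers.
- The arm moves only by the tool carry_out, never from a script. Its argument "plan" is a list of rows, each a list of 4 numbers: the shift along the tool's x, y, z in mm, then the turn about the tool's z in degrees. A call has 1 to 20 rows; each row is the pose to reach, as a shift and turn from the pose commanded when the call began, along the tool's axes at that moment; what a row does not reach only later rows make up. A row lasts 1/10 s, in which the tool goes at most 50 mm and 8.59 degrees, less where a joint would pass 70% of its speed; a pose out of reach is approached as far as the arm can. A call with a gripper value outside its range is refused whole. "jaw" is the finger opening in mm, from 0 to 85.4, set as the call begins (left out, the last holds). The fingers move at their own pace and stop on an object; the grip force is fixed at half the most. Time passes only in rows, so rows that repeat a pose let the fingers close. It gives the time, the measured TCP pose, the force and the opening at its end, in the units of the state.
- read_state(): the state, without advancing time (a new reading comes with each control period).
- capture(name): name is "scene" or "top" or "wrist"; returns a dict with "img" (480x640x3 uint8, red, green, blue), "K" (3x3 intrinsics, pixels), "distortion" ([k1, k2, p1, p2, k3] as OpenCV has them; the pictures are not rectified), "R" (3x3) and "t" (3): a world point X has camera coordinates R X + t. Camera axes: x right, y down, z forward; pixel columns grow to the right and rows downward; lengths in m; the calibration is good to about 2 mm. A picture is of the moment at which its call begins. There is no depth.
- finish_job(): hands the job in, once; it reports no verdict.
The state is a dict: "t": time; "qpos": joint angles; "joint_vel": joint speeds; "joint_torque": joint torques, N m; "tool_pos": TCP position; "eef_rot": TCP orientation; "force": force on the tool from outside, world axes, zero at the start; "moment": the same for the moment, N m; "finger_gap": finger opening in m.
Only numpy, scipy, OpenCV 4.12 (cv2) and the standard library are available. Lean on these libraries where they do the work, as an engineer would, in place of code of your own. Each camera call takes 0.05 s, during which the arm holds its last target.

### The job

The seasoning box and its spoons have been washed and dried. Lift every small spoon that hangs on the cabinet's hook rail (there are three or four) up and off its hook and put it right inside the white seasoning box, at most one spoon to a compartment, then close all four wooden lids, pressing each down until it clicks and stays shut. Leave the tea strainer hanging and the other things on the sill where they are, and keep the box standing on the sill.

Things in the scene. Friction and masses are not known exactly. Their poses are not given: they have to be found in the camera images.
- box: seasoning box, white stoneware, 112 (x) by 305 (y) by 100 mm high without lids, 1.8 kg, loose on the sill. Origin: centre of its underside; front faces its own -x (roughly the robot), z up. Four open compartments in a row at y = +112.5, +37.5, -37.5, -112.5 mm, each inside 102 (x) by 70 (y) mm, 95 mm deep; walls and floor 5 mm. Sprung steel catches stand 7 mm out of the front wall.
- lid1 (a joint): hinged wooden lid over compartment 1 (y = +112.5 mm), 72 mm wide, 8 mm thick. Angle, rad: 0 shut, grows as it opens upward; 1.6 to 1.95 at the start (upright, leaning back), stop at 2.0. Hinge axis along the box's y at box x = +52, z = 104 mm; shut, it covers z = 100 to 108 mm and reaches to x = -68 mm, where a clasp 20 mm tall hangs down in front of the wall.
- lid2 (a joint): lid over compartment 2 (y = +37.5 mm), like lid1. The hinges are stiff: a lid stays at any angle it is left at (0.5 N at its front edge moves it). At about 0.1 rad the clasp meets the sprung catch; pressing near the front edge with 7 to 10 N pushes it past: it clicks and is held below 0.02 rad. Not clicked, it stays at 0.08 rad or more.
- lid3 (a joint): lid over compartment 3 (y = -37.5 mm), like lid1 and lid2
- lid4 (a joint): lid over compartment 4 (y = -112.5 mm), like lid1 and lid2
- bay1 (a point): centre of the floor of compartment 1 of the seasoning box, 5 mm above the sill
- lid1_press (a point): point on the top (outer) face of lid 1, mid-width, 104 mm from the hinge axis, 16 mm in from its free (front) edge: where to press
- bay2 (a point): centre of the floor of compartment 2 of the seasoning box, 5 mm above the sill
- lid2_press (a point): point on the top (outer) face of lid 2, mid-width, 104 mm from the hinge axis, 16 mm in from its free (front) edge: where to press
- bay3 (a point): centre of the floor of compartment 3 of the seasoning box, 5 mm above the sill
- lid3_press (a point): point on the top (outer) face of lid 3, mid-width, 104 mm from the hinge axis, 16 mm in from its free (front) edge: where to press
- bay4 (a point): centre of the floor of compartment 4 of the seasoning box, 5 mm above the sill
- lid4_press (a point): point on the top (outer) face of lid 4, mid-width, 104 mm from the hinge axis, 16 mm in from its free (front) edge: where to press
- spoon1: steel wire-handled spoon, 87 mm long, 30 g (absent in some starts). Origin: middle of its length; z along the handle away from the bowl, y across the handle, x out of its plane. Handle: 5 mm wire, two legs at y = +-7.5 mm (20 mm over both), joined at the end by a cross wire at z = 38.7 to 43.7 mm. Round bowl, 31 mm diameter, 12 mm thick, centred at z = -28 mm, end at z = -43.7 mm.
- spoon2: spoon like spoon1 (absent in some starts). At the start each hangs upright (z up) on one of the rail's hooks by its cross wire, origin about 180 mm above the sill, x and y axes along those of the cabinet; the hook passes through the slot between its legs (10 mm wide, from z = -12.7 to +38.7 mm).
- spoon3: spoon like spoon1 (absent in some starts). To free a hanging spoon, pinch it by the outsides of the legs (fingers closing along its y, one each side of the hook), raise it 20 to 30 mm so that the cross wire clears the hook's tip, and draw it 40 mm or more towards the cabinet's -x.
- spoon4: spoon like spoon1 (absent in some starts)
- cabinet: mini wooden cabinet, door facing its own -x, 130 (x) by 280 (y) by 120 mm high, fixed; origin: centre of its underside. On top a rail: 8 mm bar along y at x = -55, z = 225 mm, posts at y = +-132 mm. J-hooks of 5 mm wire at y = +110, +55, 0, -55, -110 mm, pointing to -x: from the bar down to a lowest point at x = -82, z = 215, up to the tip at x = -97, z = 233 mm.
- strainer: tea strainer with the same wire handle as the spoons but a much larger dark round bowl (45 mm diameter, 18 mm thick); hangs on one of the five hooks; not part of the job; same frame as the spoons
- garlic_press: steel garlic press lying on the sill, 160 mm long (x), 40 mm wide, 22 mm high; origin at its underside; bystander
- scoop: turquoise plastic scoop, 145 mm long (x), 46 mm wide, 26 mm high, on the sill; origin at its underside; bystander
- butter_lid: white ceramic butter dish lid, 150 x 90 mm, 76 mm high with its knob, on the sill; origin at the centre of its underside; bystander
- grinder: small glass pepper grinder, 48 mm diameter, 101 mm high, standing on top of the cabinet; origin at the centre of its underside; bystander

How it is judged (in metres and radians):
At the end, for the whole second after the job is handed in: All four lids are clicked shut (each below 0.04 rad), every spoon that is present lies at rest with its middle inside a compartment of the box (between its walls, above its floor and below the rim), no two spoons in the same compartment, and the box stands upright on the sill (tilt under 0.08 rad) (value of joint each of lid1, lid2, lid3, lid4 below 0.04 rad and x of spoon1 in the frame of box between -0.056 and 0.056 m and y of spoon1 in the frame of box between -0.152 and 0.152 m and z of spoon1 in the frame of box between 0 and 0.1 m and linear speed of each of spoon1, spoon2, spoon3, spoon4 below 0.03 m/s and x of spoon2 in the frame of box between -0.056 and 0.056 m and y of spoon2 in the frame of box between -0.152 and 0.152 m and z of spoon2 in the frame of box between 0 and 0.1 m and x of spoon3 in the frame of box between -0.056 and 0.056 m and y of spoon3 in the frame of box between -0.152 and 0.152 m and z of spoon3 in the frame of box between 0 and 0.1 m and x of spoon4 in the frame of box between -0.056 and 0.056 m and y of spoon4 in the frame of box between -0.152 and 0.152 m and z of spoon4 in the frame of box between 0 and 0.1 m and ((y of spoon1 in the frame of box between 0.075 and 0.15 m and y of spoon2 in the frame of box between 0 and 0.075 m) or (y of spoon1 in the frame of box between 0.075 and 0.15 m and y of spoon2 in the frame of box between -0.075 and 0 m) or (y of spoon1 in the frame of box between 0.075 and 0.15 m and y of spoon2 in the frame of box between -0.15 and -0.075 m) or (y of spoon1 in the frame of box between 0 and 0.075 m and y of spoon2 in the frame of box between 0.075 and 0.15 m) or (y of spoon1 in the frame of box between 0 and 0.075 m and y of spoon2 in the frame of box between -0.075 and 0 m) or (y of spoon1 in the frame of box between 0 and 0.075 m and y of spoon2 in the frame of box between -0.15 and -0.075 m) or (y of spoon1 in the frame of box between -0.075 and 0 m and y of spoon2 in the frame of box between 0.075 and 0.15 m) or (y of spoon1 in the frame of box between -0.075 and 0 m and y of spoon2 in the frame of box between 0 and 0.075 m) or (y of spoon1 in the frame of box between -0.075 and 0 m and y of spoon2 in the frame of box between -0.15 and -0.075 m) or (y of spoon1 in the frame of box between -0.15 and -0.075 m and y of spoon2 in the frame of box between 0.075 and 0.15 m) or (y of spoon1 in the frame of box between -0.15 and -0.075 m and y of spoon2 in the frame of box between 0 and 0.075 m) or (y of spoon1 in the frame of box between -0.15 and -0.075 m and y of spoon2 in the frame of box between -0.075 and 0 m)) and ((y of spoon1 in the frame of box between 0.075 and 0.15 m and y of spoon3 in the frame of box between 0 and 0.075 m) or (y of spoon1 in the frame of box between 0.075 and 0.15 m and y of spoon3 in the frame of box between -0.075 and 0 m) or (y of spoon1 in the frame of box between 0.075 and 0.15 m and y of spoon3 in the frame of box between -0.15 and -0.075 m) or (y of spoon1 in the frame of box between 0 and 0.075 m and y of spoon3 in the frame of box between 0.075 and 0.15 m) or (y of spoon1 in the frame of box between 0 and 0.075 m and y of spoon3 in the frame of box between -0.075 and 0 m) or (y of spoon1 in the frame of box between 0 and 0.075 m and y of spoon3 in the frame of box between -0.15 and -0.075 m) or (y of spoon1 in the frame of box between -0.075 and 0 m and y of spoon3 in the frame of box between 0.075 and 0.15 m) or (y of spoon1 in the frame of box between -0.075 and 0 m and y of spoon3 in the frame of box between 0 and 0.075 m) or (y of spoon1 in the frame of box between -0.075 and 0 m and y of spoon3 in the frame of box between -0.15 and -0.075 m) or (y of spoon1 in the frame of box between -0.15 and -0.075 m and y of spoon3 in the frame of box between 0.075 and 0.15 m) or (y of spoon1 in the frame of box between -0.15 and -0.075 m and y of spoon3 in the frame of box between 0 and 0.075 m) or (y of spoon1 in the frame of box between -0.15 and -0.075 m and y of spoon3 in the frame of box between -0.075 and 0 m)) and ((y of spoon1 in the frame of box between 0.075 and 0.15 m and y of spoon4 in the frame of box between 0 and 0.075 m) or (y of spoon1 in the frame of box between 0.075 and 0.15 m and y of spoon4 in the frame of box between -0.075 and 0 m) or (y of spoon1 in the frame of box between 0.075 and 0.15 m and y of spoon4 in the frame of box between -0.15 and -0.075 m) or (y of spoon1 in the frame of box between 0 and 0.075 m and y of spoon4 in the frame of box between 0.075 and 0.15 m) or (y of spoon1 in the frame of box between 0 and 0.075 m and y of spoon4 in the frame of box between -0.075 and 0 m) or (y of spoon1 in the frame of box between 0 and 0.075 m and y of spoon4 in the frame of box between -0.15 and -0.075 m) or (y of spoon1 in the frame of box between -0.075 and 0 m and y of spoon4 in the frame of box between 0.075 and 0.15 m) or (y of spoon1 in the frame of box between -0.075 and 0 m and y of spoon4 in the frame of box between 0 and 0.075 m) or (y of spoon1 in the frame of box between -0.075 and 0 m and y of spoon4 in the frame of box between -0.15 and -0.075 m) or (y of spoon1 in the frame of box between -0.15 and -0.075 m and y of spoon4 in the frame of box between 0.075 and 0.15 m) or (y of spoon1 in the frame of box between -0.15 and -0.075 m and y of spoon4 in the frame of box between 0 and 0.075 m) or (y of spoon1 in the frame of box between -0.15 and -0.075 m and y of spoon4 in the frame of box between -0.075 and 0 m)) and ((y of spoon2 in the frame of box between 0.075 and 0.15 m and y of spoon3 in the frame of box between 0 and 0.075 m) or (y of spoon2 in the frame of box between 0.075 and 0.15 m and y of spoon3 in the frame of box between -0.075 and 0 m) or (y of spoon2 in the frame of box between 0.075 and 0.15 m and y of spoon3 in the frame of box between -0.15 and -0.075 m) or (y of spoon2 in the frame of box between 0 and 0.075 m and y of spoon3 in the frame of box between 0.075 and 0.15 m) or (y of spoon2 in the frame of box between 0 and 0.075 m and y of spoon3 in the frame of box between -0.075 and 0 m) or (y of spoon2 in the frame of box between 0 and 0.075 m and y of spoon3 in the frame of box between -0.15 and -0.075 m) or (y of spoon2 in the frame of box between -0.075 and 0 m and y of spoon3 in the frame of box between 0.075 and 0.15 m) or (y of spoon2 in the frame of box between -0.075 and 0 m and y of spoon3 in the frame of box between 0 and 0.075 m) or (y of spoon2 in the frame of box between -0.075 and 0 m and y of spoon3 in the frame of box between -0.15 and -0.075 m) or (y of spoon2 in the frame of box between -0.15 and -0.075 m and y of spoon3 in the frame of box between 0.075 and 0.15 m) or (y of spoon2 in the frame of box between -0.15 and -0.075 m and y of spoon3 in the frame of box between 0 and 0.075 m) or (y of spoon2 in the frame of box between -0.15 and -0.075 m and y of spoon3 in the frame of box between -0.075 and 0 m)) and ((y of spoon2 in the frame of box between 0.075 and 0.15 m and y of spoon4 in the frame of box between 0 and 0.075 m) or (y of spoon2 in the frame of box between 0.075 and 0.15 m and y of spoon4 in the frame of box between -0.075 and 0 m) or (y of spoon2 in the frame of box between 0.075 and 0.15 m and y of spoon4 in the frame of box between -0.15 and -0.075 m) or (y of spoon2 in the frame of box between 0 and 0.075 m and y of spoon4 in the frame of box between 0.075 and 0.15 m) or (y of spoon2 in the frame of box between 0 and 0.075 m and y of spoon4 in the frame of box between -0.075 and 0 m) or (y of spoon2 in the frame of box between 0 and 0.075 m and y of spoon4 in the frame of box between -0.15 and -0.075 m) or (y of spoon2 in the frame of box between -0.075 and 0 m and y of spoon4 in the frame of box between 0.075 and 0.15 m) or (y of spoon2 in the frame of box between -0.075 and 0 m and y of spoon4 in the frame of box between 0 and 0.075 m) or (y of spoon2 in the frame of box between -0.075 and 0 m and y of spoon4 in the frame of box between -0.15 and -0.075 m) or (y of spoon2 in the frame of box between -0.15 and -0.075 m and y of spoon4 in the frame of box between 0.075 and 0.15 m) or (y of spoon2 in the frame of box between -0.15 and -0.075 m and y of spoon4 in the frame of box between 0 and 0.075 m) or (y of spoon2 in the frame of box between -0.15 and -0.075 m and y of spoon4 in the frame of box between -0.075 and 0 m)) and ((y of spoon3 in the frame of box between 0.075 and 0.15 m and y of spoon4 in the frame of box between 0 and 0.075 m) or (y of spoon3 in the frame of box between 0.075 and 0.15 m and y of spoon4 in the frame of box between -0.075 and 0 m) or (y of spoon3 in the frame of box between 0.075 and 0.15 m and y of spoon4 in the frame of box between -0.15 and -0.075 m) or (y of spoon3 in the frame of box between 0 and 0.075 m and y of spoon4 in the frame of box between 0.075 and 0.15 m) or (y of spoon3 in the frame of box between 0 and 0.075 m and y of spoon4 in the frame of box between -0.075 and 0 m) or (y of spoon3 in the frame of box between 0 and 0.075 m and y of spoon4 in the frame of box between -0.15 and -0.075 m) or (y of spoon3 in the frame of box between -0.075 and 0 m and y of spoon4 in the frame of box between 0.075 and 0.15 m) or (y of spoon3 in the frame of box between -0.075 and 0 m and y of spoon4 in the frame of box between 0 and 0.075 m) or (y of spoon3 in the frame of box between -0.075 and 0 m and y of spoon4 in the frame of box between -0.15 and -0.075 m) or (y of spoon3 in the frame of box between -0.15 and -0.075 m and y of spoon4 in the frame of box between 0.075 and 0.15 m) or (y of spoon3 in the frame of box between -0.15 and -0.075 m and y of spoon4 in the frame of box between 0 and 0.075 m) or (y of spoon3 in the frame of box between -0.15 and -0.075 m and y of spoon4 in the frame of box between -0.075 and 0 m)) and angle between box's own z axis and vertical below 0.08 rad and height (world z) of box between -0.01 and 0.02 m); the robot touches nothing.
It fails at once if the tea strainer was knocked off its hook or displaced by more than 5 cm (distance of strainer from where it was at the start of the episode above 0.05 m).
It fails at once if another thing standing on the sill (garlic press, scoop, butter dish lid, pepper grinder) was moved by more than 5 cm (distance of any of garlic_press, scoop, butter_lid, grinder from where it was at the start of the episode above 0.05 m).
It fails at once if the box was tipped over (angle between box's own z axis and vertical above 0.5 rad).
Of spoon1, spoon2, spoon3, spoon4 only 3 to 4 are there at a start; the rules pass over those that are not, and their reading is None.
At some moment in a run one of box may be knocked a few centimetres aside while the robot is not near it.
Once in a run the grip may slacken for a moment while it holds something.
It also fails if it takes over 210 s, if anything falls off the work surface, if the arm or the gripper's body presses on something with over 40 N, if the wrist force passes 120 N, or if a joint passes its speed limit or range.

## Working session

There is one attempt and no reset: what is moved stays moved. The work goes in short steps, Python scripts to look and compute and a tool call to move; the robot and the scene stay as the last step left them, time stands still between calls to the robot, and variables do not carry over. Pictures are saved under pics/ and viewed, and the job is handed in when it is done.

Besides the shell and the picture viewer there is one more tool, called after "Emit:" as name(argument=value, ...) on one line, values as JSON. carry_out: Moves the arm, as the interface text tells. Its arguments: {"type":"object","properties":{"plan":{"type":"array"},"jaw":{"type":"number"}},"required":["plan"]}

```bash
ls; mkdir -p pics
python3 - <<'E'
from station import *
import cv2
s=read_state()
for k,v in s.items(): print(k,v)
for n in ["scene","top","wrist"]:
    c=capture(n); cv2.imwrite(f"pics/{n}0.png",c["img"][:,:,::-1])
    print(n,c["K"],c["distortion"],c["R"],c["t"])
E
```

```text
pics
t 0.0
qpos [-8.06432291e+01  3.02804378e+01  8.21571985e+01 -8.37011277e-04
  6.76892726e+01 -1.02271434e+01]
joint_vel [ 0.04314284 -0.01315161 -0.05550256 -0.04808895  0.01245777  0.00481956]
joint_torque [ 6.85419927e-04 -4.42354310e+01 -1.78023916e+01 -2.38272050e-04
  8.35807063e-03 -1.69064997e-06]
tool_pos [ 0.20939774 -0.58810937  0.23031333]
eef_rot [[ 9.42149800e-01  3.35191907e-01 -3.73449361e-04]
 [ 3.35191900e-01 -9.42147347e-01  2.18330838e-03]
 [ 3.79982976e-04 -2.18218076e-03 -9.99997547e-01]]
force [-0.25301768 -0.20993355  0.42249342]
moment [-0.03441926 -0.00807681  0.03565865]
finger_gap 0.08556941576174273
scene [[545.65800887   0.         325.72192793]
 [  0.         545.65800887 243.31720656]
 [  0.           0.           1.        ]] [-0.07747919  0.          0.          0.          0.        ] [[ 0.35222313  0.9359112  -0.00301545]
 [ 0.77339583 -0.29287311 -0.56221369]
 [-0.52706523  0.19569253 -0.8269865 ]] [-0.19898437 -0.30234364  1.61191229]
top [[458.72050795   0.         327.95476453]
 [  0.         458.72050795 245.41698276]
 [  0.           0.           1.        ]] [-0.09379181  0.          0.          0.          0.        ] [[-0.08654078 -0.9962436   0.00306334]
 [-0.97614143  0.08417911 -0.20015441]
 [ 0.19914468 -0.02031177 -0.97975958]] [0.07055383 0.50524993 1.07480846]
wrist [[400.33027075   0.         328.15939126]
 [  0.         400.33027075 238.37540251]
 [  0.           0.           1.        ]] [-0.00296477  0.          0.          0.          0.        ] [[ 0.33551639 -0.94203299 -0.00161361]
 [-0.89996    -0.32103685  0.29497008]
 [-0.27838957 -0.09751511 -0.95550513]] [-0.62402244 -0.03850487  0.38081858]
```

View pics/scene0.png

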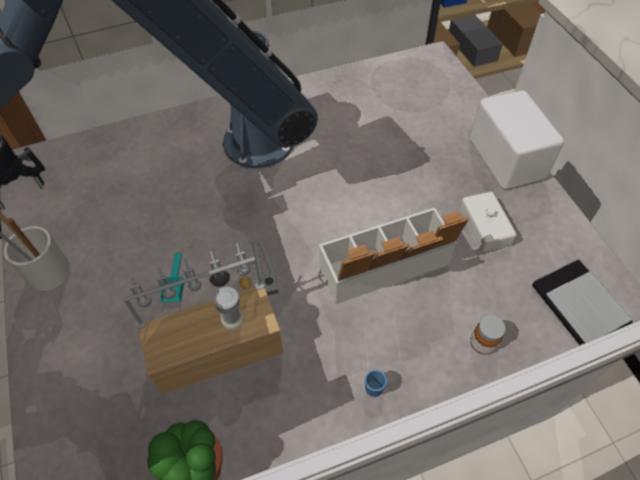

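View pics/top0.png

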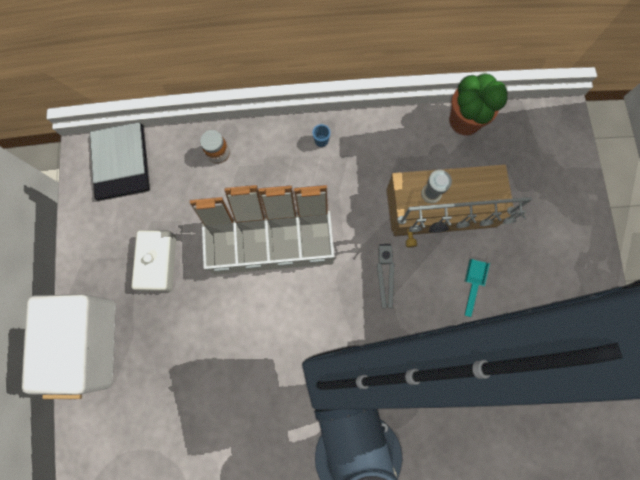

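View pics/wrist0.png

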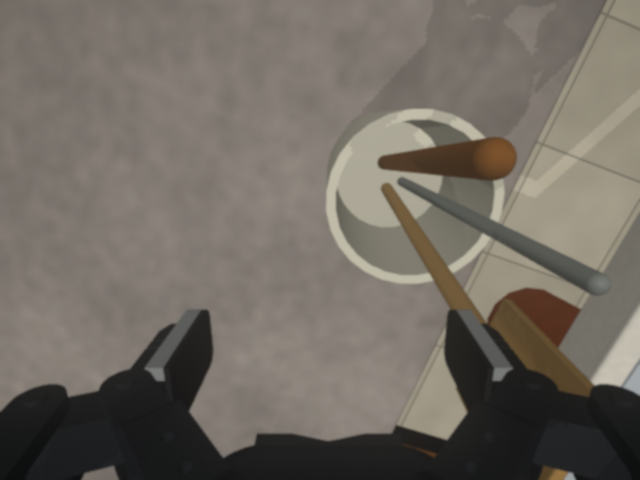

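```bash
cat > h.py <<'E'
from station import *
import numpy as np, cv2
def proj(c,X):
    X=np.atleast_2d(np.asarray(X,float)); r,_=cv2.Rodrigues(np.array(c["R"]))
    p,_=cv2.projectPoints(X,r,np.array(c["t"],float),np.array(c["K"]),np.array(c["distortion"],float)); return p[:,0]
def ray(c,uv):
    u=cv2.undistortPoints(np.array([[uv]],float),np.array(c["K"]),np.array(c["distortion"],float))[0,0]
    R=np.array(c["R"]);d=R.T@np.array([u[0],u[1],1.]);o=-R.T@np.array(c["t"]);return o,d
def atz(c,uv,z):
    o,d=ray(c,uv);return o+d*(z-o[2])/d[2]
def T(p,P):  # p=(x,y,yaw) ; local->world
    P=np.atleast_2d(np.asarray(P,float));cs,sn=np.cos(p[2]),np.sin(p[2])
    return np.c_[p[0]+cs*P[:,0]-sn*P[:,1],p[1]+sn*P[:,0]+cs*P[:,1],P[:,2]]
def save(img,name,crop=None,sc=1,):
    if crop: x0,y0,x1,y1=crop; img=img[y0:y1,x0:x1]
    img=cv2.resize(img,None,fx=sc,fy=sc,interpolation=cv2.INTER_CUBIC)
    cv2.imwrite("pics/"+name+".png",img[:,:,::-1])
E
python3 - <<'E'
from h import *
import station; print([x for x in dir(station) if x[0]!='_'])
try: print(pinch_z)
except Exception as e: print(e)
c=capture("top"); save(c["img"],"t1",(180,150,380,290),4)
save(c["img"],"t2",(370,150,550,290),4)
c=capture("scene"); save(c["img"],"s1",(110,230,300,400),3.5)
save(c["img"],"s2",(300,190,500,310),4)
E
```

```text
['Unreachable', 'capture', 'finish_job', 'pinch_z', 'read_state']
0.0187
```

View pics/t1.png

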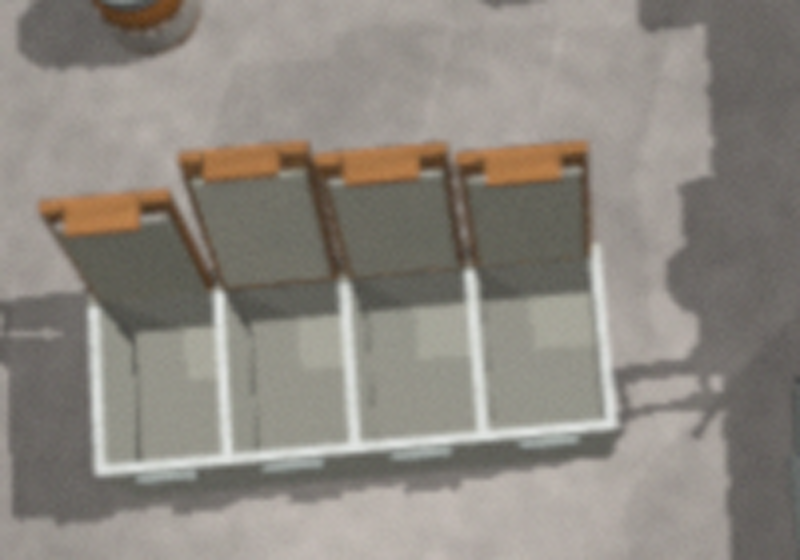

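View pics/t2.png

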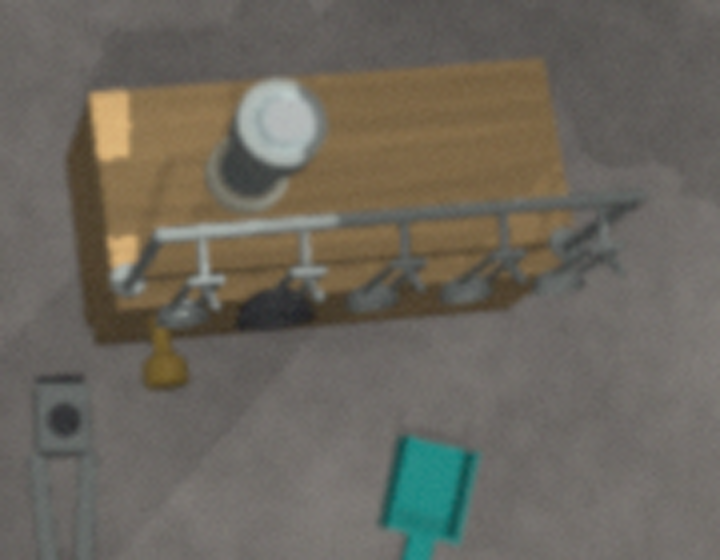

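View pics/s1.png

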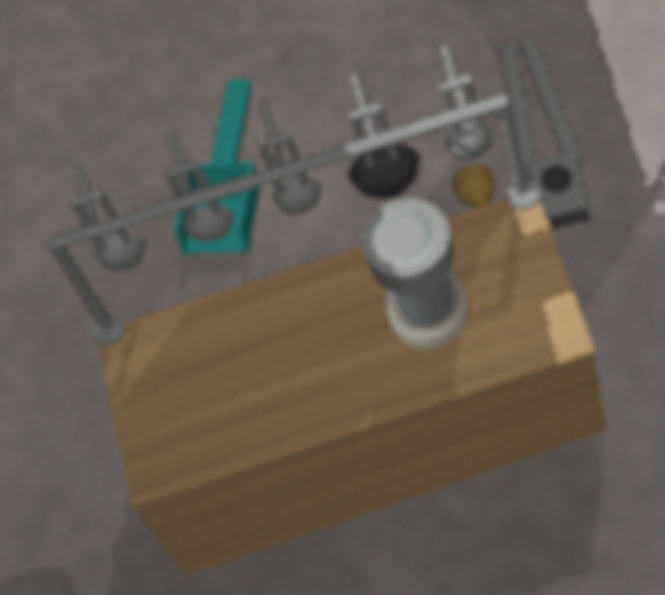

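View pics/s2.png

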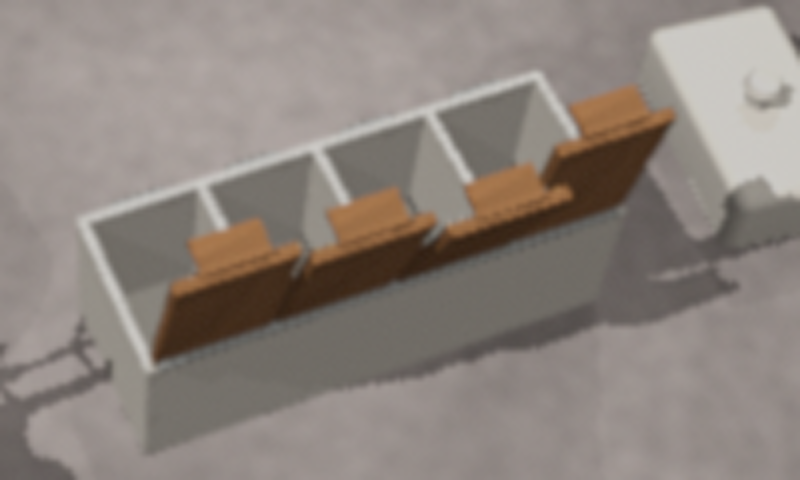

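```bash
cat > fit.py <<'E'
from h import *
from scipy.optimize import least_squares
ct=capture("top"); cs=capture("scene")
def fit(obs,p0):
    def f(p):
        return np.concatenate([(proj(c,T(p,[X]))[0]-uv) for c,X,uv in obs])
    r=least_squares(f,p0,loss='soft_l1'); return r.x,r.fun.reshape(-1,2)
t1=lambda u,v:(180+u/4-.375,150+v/4-.375); t2=lambda u,v:(370+u/4-.375,150+v/4-.375)
s1=lambda u,v:(110+u/3.5-.36,230+v/3.5-.36); s2=lambda u,v:(300+u/4-.375,190+v/4-.375)
a,b=.056,.1525
box=[(ct,(-a,b,.1),t1(98,474)),(ct,(-a,-b,.1),t1(616,428)),(ct,(a,-b,.1),t1(597,247)),
(cs,(-a,-b,.1),s2(82,220)),(cs,(-a,b,.1),s2(540,73)),(cs,(a,-b,.1),s2(150,370)),(cs,(a,-b,0),s2(148,453))]
cab=[(ct,(.065,-.14,.12),t2(546,60)),(ct,(.065,.14,.12),t2(90,92)),(ct,(-.065,.14,0),t2(97,343)),(ct,(-.055,.132,.225),t2(158,235)),(ct,(-.055,-.132,.225),t2(640,200)),
(cs,(-.055,-.132,.225),s1(55,243)),(cs,(-.055,.132,.225),s1(505,100)),(cs,(.065,-.14,.12),s1(135,503)),(cs,(.065,.14,.12),s1(592,352)),(cs,(.065,-.14,0),s1(186,572)),(cs,(.065,.14,0),s1(604,430))]
for n,o,p0 in(("box",box,(.5,.2,0)),("cab",cab,(.6,-.3,0))):
    p,r=fit(o,p0); print(n,p.round(4),np.degrees(p[2]).round(2)); print(r.round(1).tolist())
    if n=="cab":
        for y in(.11,.055,0,-.055,-.11):
            w=T(p,[(-.0845,y,.19)])[0]; print(y,w.round(4),np.hypot(w[0],w[1]).round(3))
    else:
        for y in (.1125,.0375,-.0375,-.1125): print(T(p,[(0,y,.005)])[0].round(4))
E
python3 fit.py
```

```text
box [0.5275 0.1712 0.0052] 0.3
[[-1.2, -0.0], [-0.7, -0.2], [-0.4, -1.0], [-1.1, -0.8], [-0.0, -0.7], [-0.6, 0.3], [-0.6, 0.5]]
[0.5269 0.2837 0.005 ]
[0.5273 0.2087 0.005 ]
[0.5277 0.1337 0.005 ]
[0.5281 0.0587 0.005 ]
cab [ 0.5938 -0.2795 -0.0033] -0.19
[[-0.7, -0.0], [-0.1, -0.0], [-2.6, 1.1], [-0.0, -0.2], [-0.3, -0.5], [-0.3, -0.9], [-0.5, 0.4], [-1.5, 0.3], [0.1, -0.3], [-0.9, 0.3], [0.7, -0.0]]
0.11 [ 0.5096 -0.1692  0.19  ] 0.537
0.055 [ 0.5095 -0.2242  0.19  ] 0.557
0 [ 0.5093 -0.2792  0.19  ] 0.581
-0.055 [ 0.5091 -0.3342  0.19  ] 0.609
-0.11 [ 0.5089 -0.3892  0.19  ] 0.641
```

```bash
cat >> h.py <<'E'
def go(p,yaw=0):
    """shift/turn in tool axes from measured state to world target p (m), tool-x yaw deg"""
    s=read_state();R=np.array(s["eef_rot"]);d=R.T@(np.array(p)-s["tool_pos"])*1000
    cy=np.degrees(np.arctan2(R[1,0],R[0,0])); tr=(cy-yaw+180)%360-180
    print("shift",d.round(1),"turn",round(tr,2),"dist/50",round(np.linalg.norm(d)/50,1),"| q6",round(s["qpos"][5],1),"t",round(s["t"],1),"tcp",np.round(s["tool_pos"],4),"F",np.round(s["force"],1),"gap",round(s["finger_gap"]*1000,1))
E
python3 - <<'E'
from h import *
c=capture("wrist");s=read_state();R=np.array(s["eef_rot"])
C=-np.array(c["R"]).T@c["t"]; print("cam in tool",R.T@(C-s["tool_pos"]), "axis",R.T@np.array(c["R"])[2])
go((.40,-.28,.33),0)
E
```

```text
cam in tool [ 7.56747773e-02 -7.73764096e-05 -1.43691161e-01] axis [-2.95276007e-01  2.18717170e-04  9.55411970e-01]
shift [ 283.  -227.1  -98.8] turn 19.58 dist/50 7.5 | q6 -10.2 t 0.4 tcp [ 0.2095 -0.5887  0.2312] F [-0.5 -0.5 -0.4] gap 85.4
```

Emit:
carry_out(plan=[[0,0,-40,-8],[0,0,-80,-16],[20,-20,-99,-25],[45,-45,-99,-33],[70,-70,-99,-42],[95,-95,-99,-50],[120,-120,-99,-59],[145,-145,-99,-67],[170,-170,-99,-76],[195,-195,-99,-84],[220,-220,-99,-93],[245,-245,-99,-101],[270,-270,-99,-110],[290,-290,-99,-118],[310,-310,-99,-127],[329,-328,-99,-135],[329,-328,-99,-144],[329,-328,-99,-152],[329,-328,-99,-160.4],[329,-328,-99,-160.4]], jaw=30)

```text
t: 2.4
tool_pos: [0.4095, -0.1693, 0.3304]
eef_rot: [[-1.0, 0.0, 0.0], [0.0, 1.0, -0.0], [-0.0, -0.0, -1.0]]
force: [-0.3, -0.8, -0.4]
finger_gap: 0.0301
```

Run:
```python
from h import *
go((.41,-.169,.33),180)
c=capture("wrist"); save(c["img"],"w1")
p=(0.5938,-.2795,-.0033)
for y in(.11,.055,0):
    print(y,proj(c,T(p,[(-.097,y,.233),(-.0845,y,.2215),(-.0845,y,.152)])).round(0).tolist())
```

```text
shift [-0.5  0.3  0.4] turn -0.01 dist/50 0.0 | q6 -127.0 t 2.4 tcp [ 0.4095 -0.1693  0.3304] F [-0.3 -0.8 -0.4] gap 30.1
0.11 [[328.0, 359.0], [328.0, 365.0], [328.0, 318.0]]
0.055 [[249.0, 359.0], [253.0, 364.0], [267.0, 318.0]]
0 [[170.0, 359.0], [178.0, 364.0], [206.0, 318.0]]
```

View pics/w1.png

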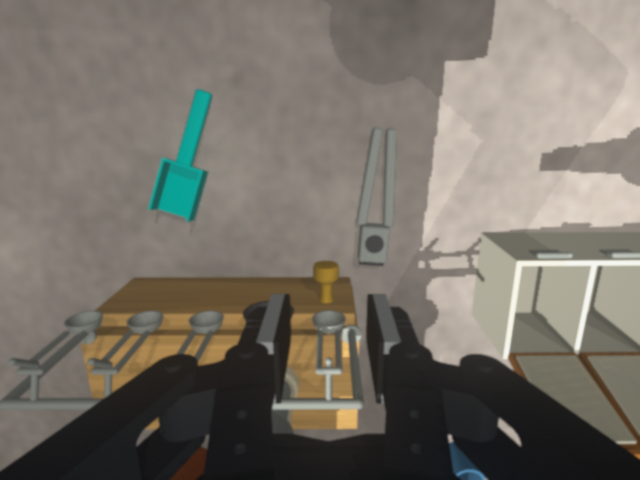

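Emit:
carry_out(plan=[[-40,0,0,0],[-80,0,20,0],[-100,0,50,0],[-100,0,75,0],[-100,0,90,0],[-100,0,90,0]])

```text
t: 3.05
tool_pos: [0.5081, -0.1687, 0.2378]
eef_rot: [[-1.0, 0.003, -0.005], [0.003, 1.0, 0.003], [0.005, 0.003, -1.0]]
force: [0.1, 0.3, -0.3]
finger_gap: 0.0299
```

Run:
```python
from h import *
go((.5096,-.1692,.176),180)
c=capture("wrist"); save(c["img"],"w2",(160,200,500,480),2.2)
```

```text
shift [-1.8 -0.6 61.8] turn -0.16 dist/50 1.2 | q6 -120.2 t 3.0 tcp [ 0.5081 -0.1687  0.2378] F [ 0.1  0.3 -0.3] gap 29.9
```

View pics/w2.png

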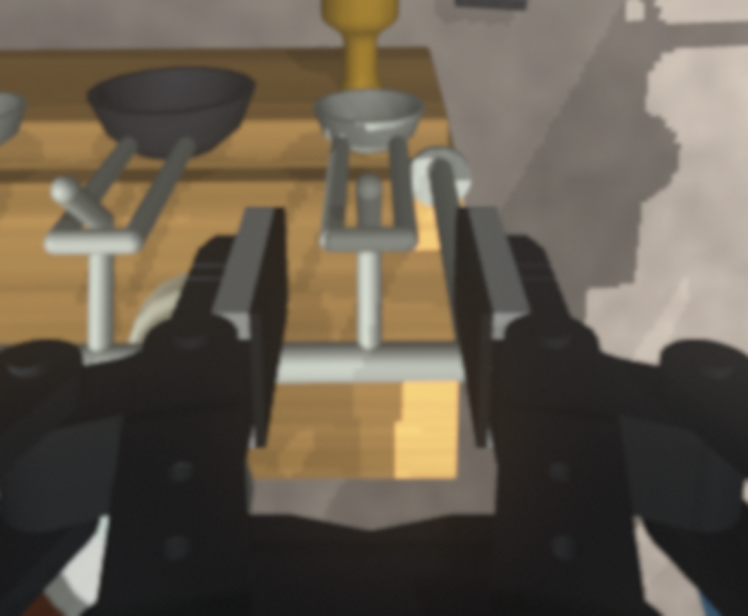

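Emit:
carry_out(plan=[[-1.5,-0.5,15,0],[-1.5,-0.5,30,0],[-1.5,-0.5,45,0],[-1.5,-0.5,60,0],[-1.5,-0.5,62,0],[-1.5,-0.5,62,0]])

```text
t: 3.7
tool_pos: [0.5115, -0.1705, 0.1792]
eef_rot: [[-1.0, 0.001, 0.001], [0.001, 1.0, -0.001], [-0.001, -0.001, -1.0]]
force: [-0.1, -0.2, 0.5]
finger_gap: 0.0303
```

Run:
```python
from h import *
go((.5096,-.1692,.176),180)
c=capture("wrist"); save(c["img"],"w3",(160,200,500,480),2.2)
```

```text
shift [1.9 1.3 3.2] turn -0.08 dist/50 0.1 | q6 -120.2 t 3.7 tcp [ 0.5115 -0.1705  0.1792] F [-0.1 -0.2  0.5] gap 30.3
```

View pics/w3.png

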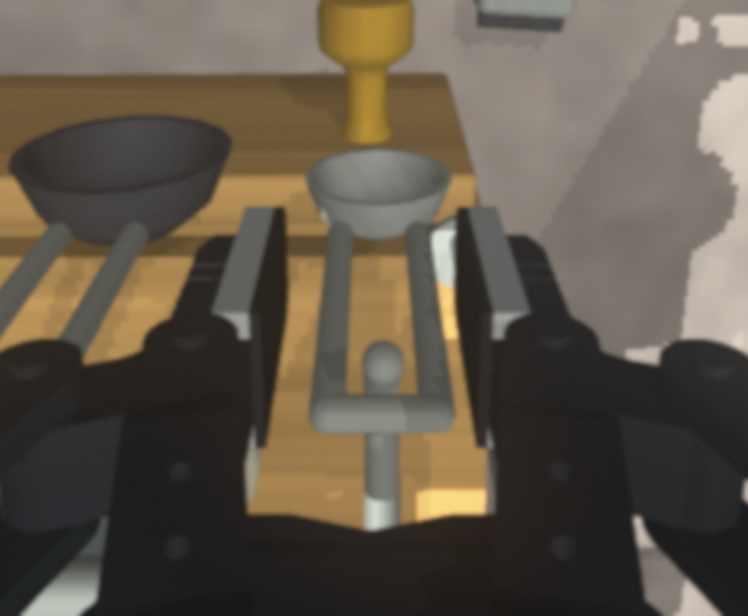

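Emit:
carry_out(plan=[[1,1.5,2,0],[1,1.5,2,0],[1,1.5,2,0],[1,1.5,2,0],[1,1.5,2,0],[1,1.5,2,0]], jaw=5)

```text
t: 4.35
tool_pos: [0.5117, -0.1696, 0.1782]
eef_rot: [[-1.0, 0.0, 0.004], [0.0, 1.0, -0.003], [-0.004, -0.003, -1.0]]
force: [0.6, -1.1, 5.1]
finger_gap: 0.0182
```

Emit:
carry_out(plan=[[1,1.5,-8,0],[1,1.5,-16,0],[1,1.5,-26,0],[1,1.5,-28,0],[1,1.5,-28,0],[20,1.5,-28,0],[40,1.5,-28,0],[65,1.5,-28,0],[90,1.5,-40,0],[100,1.5,-60,0],[100,1.5,-60,0]])

```text
t: 5.45
tool_pos: [0.4097, -0.1673, 0.2377]
eef_rot: [[-1.0, 0.001, 0.002], [0.001, 1.0, -0.002], [-0.002, -0.002, -1.0]]
force: [-0.9, -0.9, -0.5]
finger_gap: 0.0184
```

Run:
```python
from h import *
go((.5096,-.1692,.176),180)
c=capture("wrist"); save(c["img"],"w4",(160,200,500,480),2.2)
c=capture("scene"); save(c["img"],"s4",(100,200,300,340),4)
```

```text
shift [-99.8  -1.6  61.9] turn -0.08 dist/50 2.3 | q6 -126.7 t 5.5 tcp [ 0.4097 -0.1673  0.2377] F [-0.9 -0.9 -0.5] gap 18.4
```

View pics/w4.png

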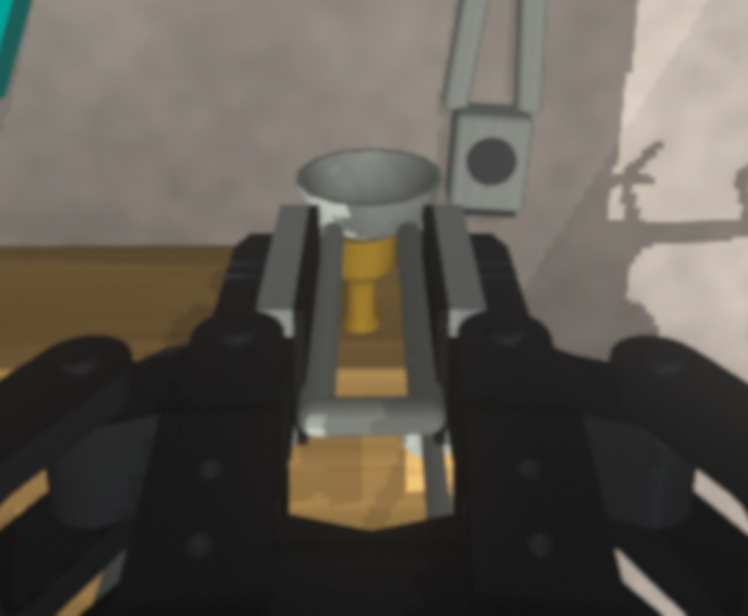

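Emit:
carry_out(plan=[[0,10,-30,0],[0,45,-45,0],[-10,90,-45,0],[-40,130,-45,0],[-70,170,-45,0],[-90,205,-45,0],[-98,226,-45,0],[-98,226,-45,0],[-98,226,-45,0]])

```text
t: 6.45
tool_pos: [0.5079, 0.0594, 0.2801]
eef_rot: [[-1.0, -0.002, -0.002], [-0.002, 1.0, -0.0], [0.002, -0.0, -1.0]]
force: [-0.1, -0.4, 0.7]
finger_gap: 0.0182
```

```bash
cat >> h.py <<'E'
def boxov(c,p,name,crop=None,sc=1):
    im=c["img"].copy()
    L=[]
    for z in(.1,):
        a,b=.056,.1525
        q=[(-a,b,z),(a,b,z),(a,-b,z),(-a,-b,z),(-a,b,z)]; L+=list(zip(q[:-1],q[1:]))
        for y in(.075,0,-.075): L.append(((-a,y,z),(a,y,z)))
    for A,B in L:
        u=proj(c,T(p,[A,B])); cv2.line(im,tuple(int(v) for v in u[0].round()),tuple(int(v) for v in u[1].round()),(255,0,0),1)
    save(im,name,crop,sc)
BOX=(.5275,.1712,.0052)
CAB=(.5938,-.2795,-.0033)
E
python3 - <<'E'
from h import *
go((.508,.0587,.055),180)
c=capture("wrist"); boxov(c,BOX,"w5")
c=capture("top"); boxov(c,BOX,"t5",(180,150,380,290),3)
E
```

```text
shift [ -0.6  -0.7 225.1] turn 0.1 dist/50 4.5 | q6 -95.9 t 6.5 tcp [0.5079 0.0594 0.2801] F [-0.1 -0.4  0.7] gap 18.2
```

View pics/w5.png

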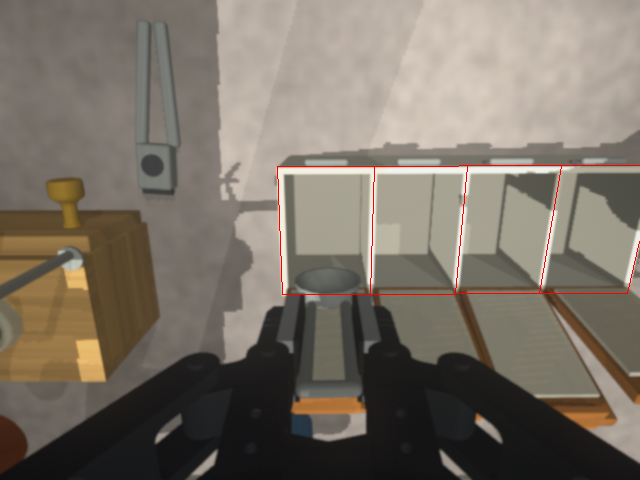

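View pics/t5.png

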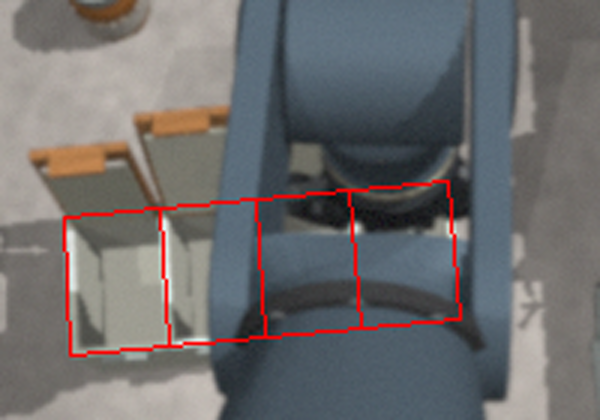

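Emit:
carry_out(plan=[[0,0,40,0],[0,0,80,0],[0,0,120,0],[0,0,150,0],[0,0,180,0],[0,0,205,0],[0,0,224,0],[0,0,224,0]])

```text
t: 7.35
tool_pos: [0.5076, 0.0576, 0.0567]
eef_rot: [[-1.0, 0.003, -0.002], [0.003, 1.0, -0.0], [0.002, -0.0, -1.0]]
force: [0.1, -0.3, -1.0]
finger_gap: 0.0185
```

Emit:
carry_out(plan=[[0,0,0,0],[0,0,0,0],[0,0,0,0],[0,0,-10,0],[0,0,-30,0],[0,0,-70,0],[0,0,-115,0],[0,0,-165,0],[0,0,-215,0],[0,-30,-225,0],[0,-30,-225,0]], jaw=33)

```text
t: 8.45
tool_pos: [0.5099, 0.0259, 0.286]
eef_rot: [[-1.0, 0.003, 0.008], [0.003, 1.0, -0.003], [-0.008, -0.003, -1.0]]
force: [0.0, 0.9, -0.0]
finger_gap: 0.0329
```

Run:
```python
from h import *
go((.508,.0587,.055),180)
c=capture("wrist"); boxov(c,BOX,"w6")
```

```text
shift [  3.9  33.5 230.9] turn -0.18 dist/50 4.7 | q6 -99.4 t 8.4 tcp [0.5099 0.0259 0.286 ] F [ 0.   0.9 -0. ] gap 32.9
```

View pics/w6.png

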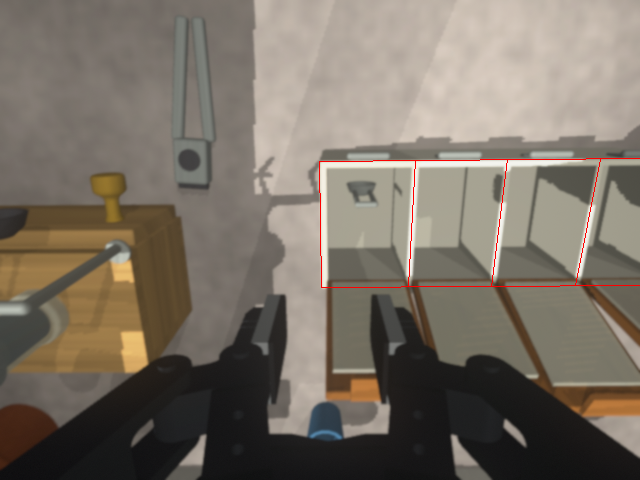

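Emit:
carry_out(plan=[[0,-40,0,0],[-1,-88,0,0],[-1,-136,0,0],[-1,-184,0,0],[-1,-232,0,0],[-1,-275,0,0],[-1,-308,15,0],[-1,-308,35,0],[-1,-308,42,0],[-1,-308,42,0],[-1,-308,42,0]], jaw=30)

```text
t: 9.6
tool_pos: [0.509, -0.2781, 0.2403]
eef_rot: [[-1.0, -0.001, -0.001], [-0.001, 1.0, 0.001], [0.001, 0.001, -1.0]]
force: [-0.5, -0.3, 0.6]
finger_gap: 0.03
```

Run:
```python
from h import *
go((.5105,-.2792,.177),180)
c=capture("wrist"); save(c["img"],"w7",(160,200,500,480),2.2)
```

```text
shift [-1.5 -1.2 63.3] turn 0.04 dist/50 1.3 | q6 -129.7 t 9.6 tcp [ 0.509  -0.2781  0.2403] F [-0.5 -0.3  0.6] gap 30.0
```

View pics/w7.png

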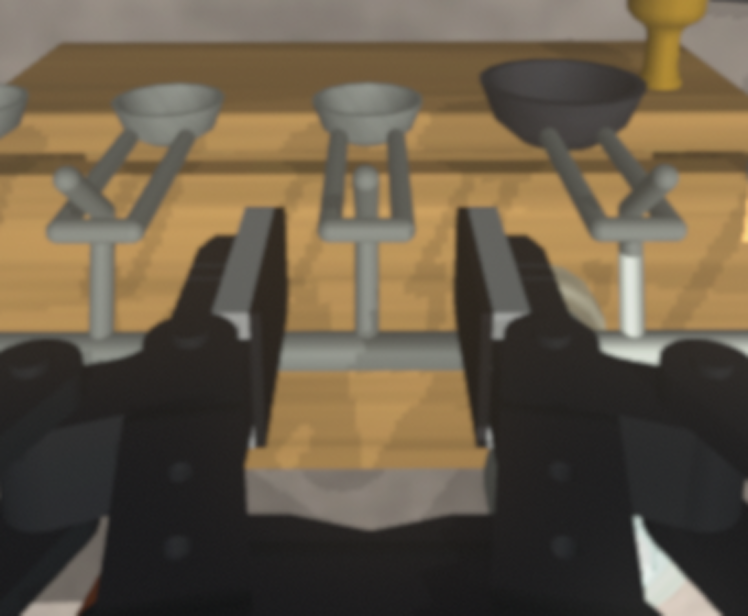

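Emit:
carry_out(plan=[[-1,-1,15,0],[-1,-1,32,0],[-1,-1,48,0],[-1,-1,60,0],[-1,-1,63,0],[-1,-1,63,0],[-1,-1,63,0]])

```text
t: 10.35
tool_pos: [0.5106, -0.2803, 0.1782]
eef_rot: [[-1.0, 0.0, 0.001], [0.0, 1.0, -0.001], [-0.001, -0.001, -1.0]]
force: [0.3, 0.1, 0.3]
finger_gap: 0.0297
```

Run:
```python
from h import *
go((.5105,-.2792,.177),180)
c=capture("wrist"); save(c["img"],"w8",(160,200,500,480),2.2)
```

```text
shift [0.1 1.1 1.2] turn -0.0 dist/50 0.0 | q6 -129.8 t 10.3 tcp [ 0.5106 -0.2803  0.1782] F [0.3 0.1 0.3] gap 29.7
```

View pics/w8.png

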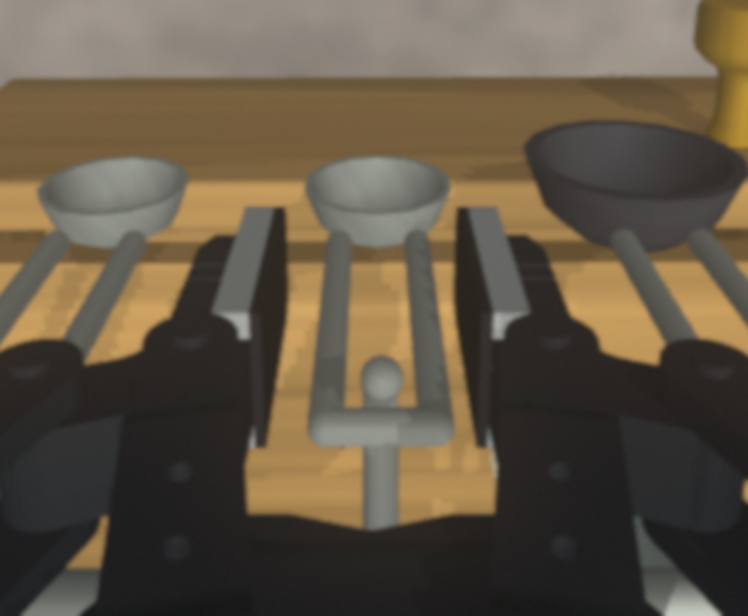

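Emit:
carry_out(plan=[[0,1,1,0],[0,1,1,0],[0,1,1,0],[0,1,1,0],[0,1,1,0],[0,1,1,0]], jaw=5)

```text
t: 11.0
tool_pos: [0.5107, -0.2797, 0.1773]
eef_rot: [[-1.0, 0.0, 0.002], [0.0, 1.0, -0.002], [-0.002, -0.002, -1.0]]
force: [0.1, -0.6, 5.6]
finger_gap: 0.018
```

Emit:
carry_out(plan=[[0,0,-10,0],[0,0,-20,0],[0,0,-28,0],[0,0,-30,0],[0,0,-30,0],[20,0,-30,0],[45,0,-30,0],[70,0,-30,0],[95,0,-50,0],[95,0,-90,0],[95,0,-104,0],[95,0,-104,0]])

```text
t: 12.2
tool_pos: [0.4158, -0.2801, 0.2824]
eef_rot: [[-1.0, 0.001, 0.004], [0.001, 1.0, -0.004], [-0.004, -0.004, -1.0]]
force: [-0.3, -0.8, 0.1]
finger_gap: 0.0182
```

Run:
```python
from h import *
go((.508,.1337,.28),180)
c=capture("wrist"); save(c["img"],"w9")
```

```text
shift [-91.9 413.8   1.2] turn -0.04 dist/50 8.5 | q6 -136.7 t 12.2 tcp [ 0.4158 -0.2801  0.2824] F [-0.3 -0.8  0.1] gap 18.2
```

View pics/w9.png

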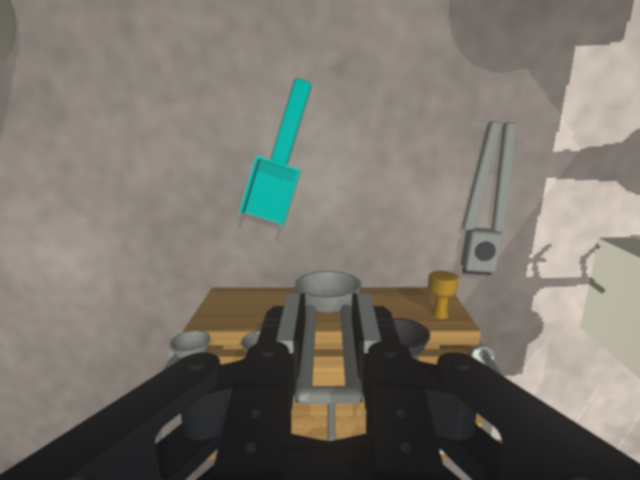

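Emit:
carry_out(plan=[[0,40,0,0],[0,88,0,0],[0,136,0,0],[0,184,0,0],[0,232,0,0],[-20,275,0,0],[-45,315,0,0],[-70,355,0,0],[-90,395,0,0],[-92,413.5,0,0],[-92,413.5,0,0],[-92,413.5,0,0]])

```text
t: 13.45
tool_pos: [0.5059, 0.1345, 0.2785]
eef_rot: [[-1.0, -0.001, -0.004], [-0.001, 1.0, -0.001], [0.004, -0.001, -1.0]]
force: [-0.0, -0.3, -0.1]
finger_gap: 0.0185
```

Run:
```python
from h import *
go((.508,.1337,.055),180)
c=capture("wrist"); boxov(c,BOX,"w10")
```

```text
shift [ -3.   -0.6 223.5] turn 0.07 dist/50 4.5 | q6 -87.4 t 13.4 tcp [0.5059 0.1345 0.2785] F [-0.  -0.3 -0.1] gap 18.5
```

View pics/w10.png

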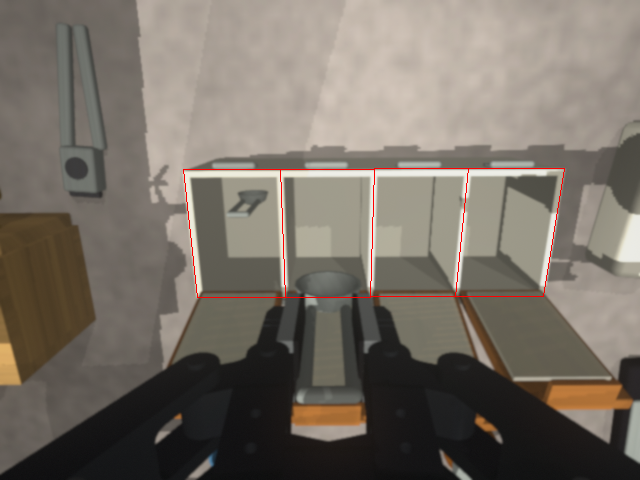

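Emit:
carry_out(plan=[[0,-0.5,40,0],[0,-0.5,80,0],[0,-0.5,120,0],[0,-0.5,150,0],[0,-0.5,180,0],[0,-0.5,205,0],[0,-0.5,223,0],[0,-0.5,223,0]])

```text
t: 14.3
tool_pos: [0.5068, 0.1324, 0.0566]
eef_rot: [[-1.0, 0.003, -0.001], [0.003, 1.0, -0.0], [0.001, -0.0, -1.0]]
force: [-0.3, 0.3, -0.1]
finger_gap: 0.0181
```

Emit:
carry_out(plan=[[0,0,0,0],[0,0,0,0],[0,0,0,0],[0,0,-10,0],[0,0,-30,0],[0,0,-70,0],[0,0,-115,0],[0,0,-165,0],[0,0,-215,0],[0,-30,-225,0],[0,-30,-225,0]], jaw=33)

```text
t: 15.4
tool_pos: [0.5085, 0.101, 0.2858]
eef_rot: [[-1.0, 0.003, 0.007], [0.003, 1.0, -0.002], [-0.007, -0.002, -1.0]]
force: [-0.3, -0.5, -1.0]
finger_gap: 0.0332
```

Run:
```python
from h import *
go((.5105,-.3342,.24),180)
c=capture("wrist"); boxov(c,BOX,"w11")
```

```text
shift [  -3.1 -435.1   46.6] turn -0.19 dist/50 8.8 | q6 -90.8 t 15.4 tcp [0.5085 0.101  0.2858] F [-0.3 -0.5 -1. ] gap 33.2
```

View pics/w11.png

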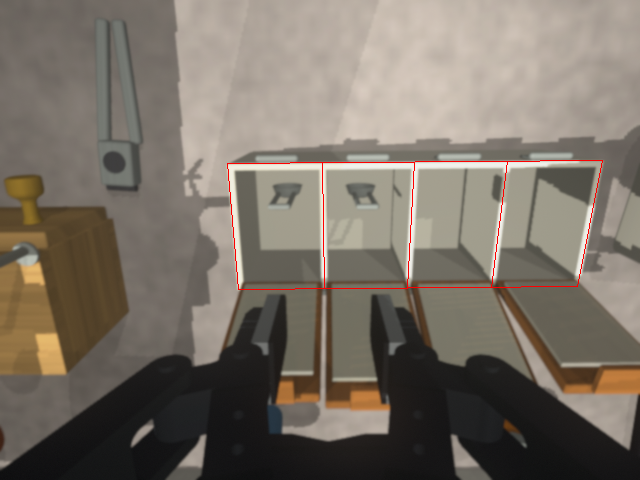

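Emit:
carry_out(plan=[[0,-40,0,0],[-2,-88,0,0],[-2,-136,0,0],[-2,-184,0,0],[-2,-232,0,0],[-2,-280,0,0],[-2,-328,0,0],[-2,-375,0,0],[-2,-415,0,0],[-2,-437,15,0],[-2,-437,35,0],[-2,-437,42,0],[-2,-437,42,0],[-2,-437,42,0]], jaw=30)

```text
t: 16.85
tool_pos: [0.509, -0.3323, 0.2403]
eef_rot: [[-1.0, -0.0, -0.0], [-0.0, 1.0, 0.001], [0.0, 0.001, -1.0]]
force: [0.0, 0.4, -0.3]
finger_gap: 0.03
```

Run:
```python
from h import *
go((.5105,-.3342,.177),180)
c=capture("wrist"); save(c["img"],"w12",(160,200,500,480),2.2)
```

```text
shift [-1.5 -1.9 63.3] turn 0.02 dist/50 1.3 | q6 -133.7 t 16.9 tcp [ 0.509  -0.3323  0.2403] F [ 0.   0.4 -0.3] gap 30.0
```

View pics/w12.png

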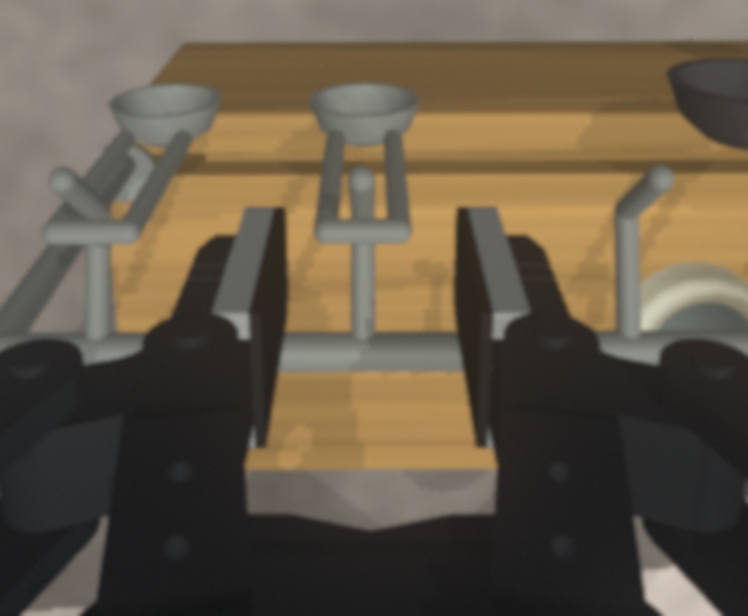

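Emit:
carry_out(plan=[[-1,-1,15,0],[-1,-1,32,0],[-1,-1,48,0],[-1,-1,60,0],[-1,-1,64,0],[-1,-1,64,0],[-1,-1,64,0],[-1,-1,64,0]])

```text
t: 17.7
tool_pos: [0.5105, -0.3344, 0.1773]
eef_rot: [[-1.0, 0.0, 0.001], [0.0, 1.0, -0.001], [-0.001, -0.001, -1.0]]
force: [-0.5, 0.3, -0.7]
finger_gap: 0.0299
```

Run:
```python
from h import *
go((.5105,-.3342,.177),180)
c=capture("wrist"); save(c["img"],"w13",(160,200,500,480),2.2)
```

```text
shift [0.  0.2 0.3] turn -0.01 dist/50 0.0 | q6 -133.7 t 17.7 tcp [ 0.5105 -0.3344  0.1773] F [-0.5  0.3 -0.7] gap 29.9
```

View pics/w13.png

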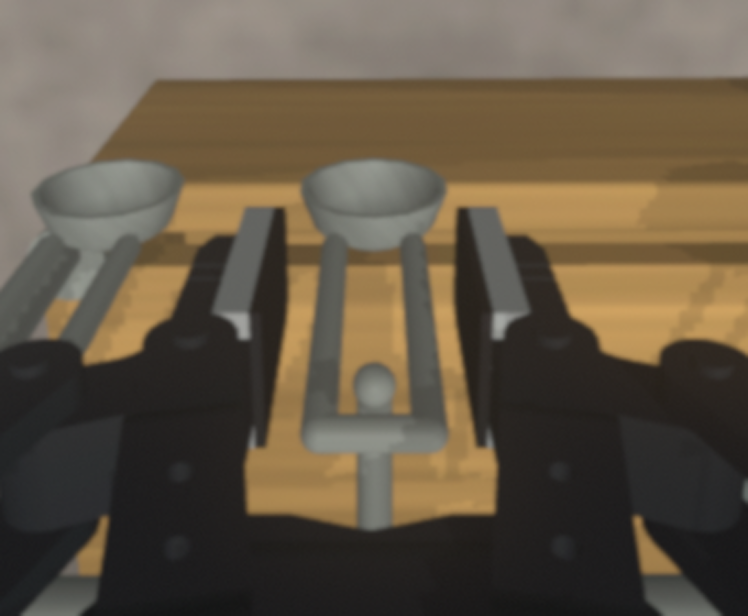

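Centred. Close, lift, carry.

Emit:
carry_out(plan=[[0,0.5,0,0],[0,0.5,0,0],[0,0.5,0,0],[0,0.5,0,0],[0,0.5,0,0],[0,0.5,0,0]], jaw=5)

```text
t: 18.35
tool_pos: [0.5103, -0.3338, 0.1768]
eef_rot: [[-1.0, 0.0, 0.001], [0.0, 1.0, -0.001], [-0.001, -0.001, -1.0]]
force: [-0.6, -0.4, 3.6]
finger_gap: 0.0183
```

Emit:
carry_out(plan=[[0,0,-10,0],[0,0,-20,0],[0,0,-28,0],[0,0,-30,0],[0,0,-30,0],[20,0,-30,0],[45,0,-30,0],[70,0,-30,0],[95,0,-50,0],[95,0,-90,0],[95,0,-104,0],[95,0,-104,0]])

```text
t: 19.55
tool_pos: [0.4157, -0.3347, 0.2826]
eef_rot: [[-1.0, 0.001, 0.004], [0.001, 1.0, -0.004], [-0.004, -0.004, -1.0]]
force: [-0.2, -0.4, 0.2]
finger_gap: 0.018
```

Run:
```python
from h import *
go((.508,.2087,.28),180)
c=capture("wrist"); save(c["img"],"w14")
```

```text
shift [-91.9 543.5   0.7] turn -0.04 dist/50 11.0 | q6 -140.8 t 19.6 tcp [ 0.4157 -0.3347  0.2826] F [-0.2 -0.4  0.2] gap 18.0
```

View pics/w14.png

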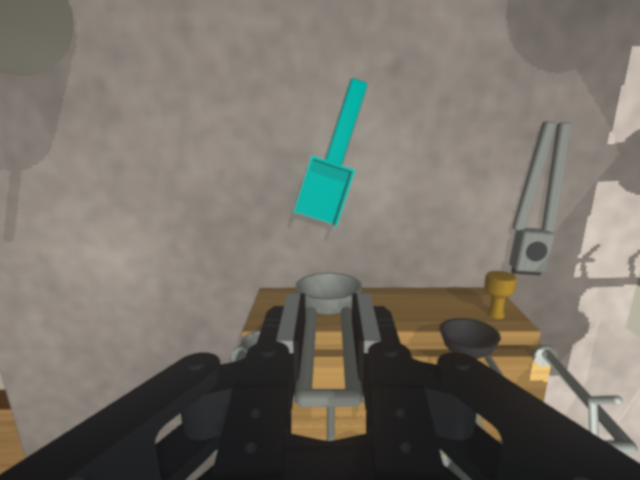

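Emit:
carry_out(plan=[[0,40,0,0],[0,88,0,0],[0,136,0,0],[0,184,0,0],[0,232,0,0],[0,280,0,0],[0,328,0,0],[-10,376,0,0],[-25,420,0,0],[-50,460,0,0],[-75,500,0,0],[-90,535,0,0],[-92,543,0,0],[-92,543,0,0],[-92,543,0,0]])

```text
t: 21.1
tool_pos: [0.5057, 0.2086, 0.2789]
eef_rot: [[-1.0, 0.0, -0.004], [0.0, 1.0, -0.001], [0.004, -0.001, -1.0]]
force: [-1.4, -1.2, 0.8]
finger_gap: 0.0181
```

Run:
```python
from h import *
go((.508,.2087,.055),180)
c=capture("wrist"); boxov(c,BOX,"w15")
```

```text
shift [ -3.1   0.4 223.9] turn -0.01 dist/50 4.5 | q6 -79.2 t 21.1 tcp [0.5057 0.2086 0.2789] F [-1.4 -1.2  0.8] gap 18.1
```

View pics/w15.png

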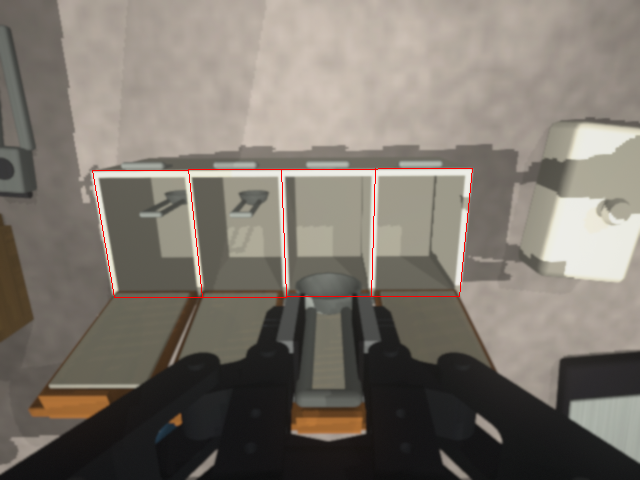

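Emit:
carry_out(plan=[[0,0,40,0],[0,0,80,0],[0,0,120,0],[0,0,150,0],[0,0,180,0],[0,0,205,0],[0,0,223,0],[0,0,223,0]])

```text
t: 21.95
tool_pos: [0.5069, 0.2079, 0.0568]
eef_rot: [[-1.0, 0.003, -0.001], [0.003, 1.0, -0.0], [0.001, -0.0, -1.0]]
force: [0.3, 0.3, 0.3]
finger_gap: 0.018
```

Emit:
carry_out(plan=[[0,0,0,0],[0,0,0,0],[0,0,0,0],[0,0,-10,0],[0,0,-30,0],[0,0,-70,0],[0,0,-115,0],[0,0,-165,0],[0,0,-215,0],[0,-30,-225,0],[0,-30,-225,0]], jaw=33)

```text
t: 23.05
tool_pos: [0.5083, 0.1771, 0.2862]
eef_rot: [[-1.0, 0.003, 0.007], [0.003, 1.0, -0.001], [-0.007, -0.001, -1.0]]
force: [-0.2, -0.5, -0.4]
finger_gap: 0.033
```

Run:
```python
from h import *
go((.5105,-.3892,.24),180)
c=capture("wrist"); boxov(c,BOX,"w16")
```

```text
shift [  -3.5 -566.2   46.6] turn -0.16 dist/50 11.4 | q6 -82.4 t 23.1 tcp [0.5083 0.1771 0.2862] F [-0.2 -0.5 -0.4] gap 33.0
```

View pics/w16.png

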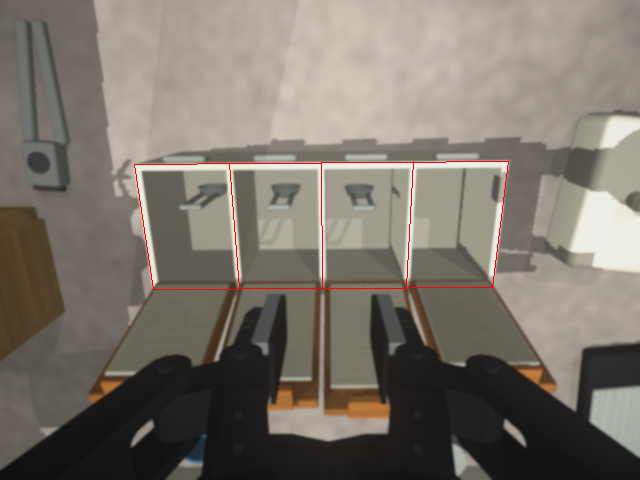

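Emit:
carry_out(plan=[[0,-40,0,0],[-2,-88,0,0],[-2,-136,0,0],[-2,-184,0,0],[-2,-232,0,0],[-2,-280,0,0],[-2,-328,0,0],[-2,-376,0,0],[-2,-424,0,0],[-2,-472,0,0],[-2,-515,0,0],[-2,-550,0,0],[-2,-570,15,0],[-2,-570,35,0],[-2,-570,42,0],[-2,-570,42,0],[-2,-570,42,0]], jaw=30)

```text
t: 24.8
tool_pos: [0.5091, -0.3898, 0.2404]
eef_rot: [[-1.0, -0.0, -0.0], [-0.0, 1.0, 0.001], [0.0, 0.001, -1.0]]
force: [0.1, 0.0, 0.9]
finger_gap: 0.0302
```

Run:
```python
from h import *
go((.5103,-.3892,.177),180)
c=capture("wrist"); save(c["img"],"w17",(160,200,500,480),2.2)
```

```text
shift [-1.2  0.6 63.4] turn 0.02 dist/50 1.3 | q6 -137.4 t 24.8 tcp [ 0.5091 -0.3898  0.2404] F [0.1 0.  0.9] gap 30.2
```

View pics/w17.png

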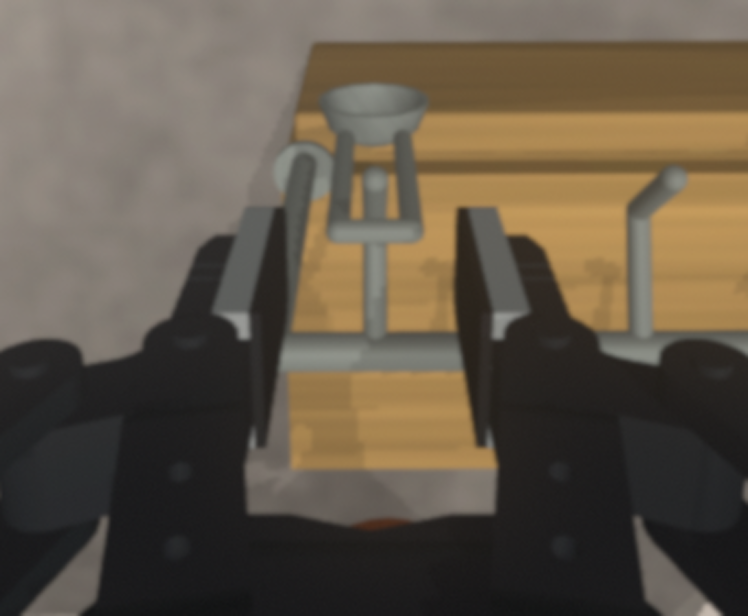

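Spoon at 375 vs fingers 371: +1 mm in y.

Emit:
carry_out(plan=[[-1,1,15,0],[-1,1,32,0],[-1,1,48,0],[-1,1,60,0],[-1,1,64,0],[-1,1,64,0],[-1,1,64,0],[-1,1,64,0]])

```text
t: 25.65
tool_pos: [0.5105, -0.39, 0.1773]
eef_rot: [[-1.0, 0.0, 0.001], [0.0, 1.0, -0.001], [-0.001, -0.001, -1.0]]
force: [0.4, -0.7, 0.6]
finger_gap: 0.0302
```

Run:
```python
from h import *
go((.5103,-.3892,.177),180)
c=capture("wrist"); save(c["img"],"w18",(160,200,500,480),2.2)
```

```text
shift [0.2 0.8 0.3] turn -0.01 dist/50 0.0 | q6 -137.3 t 25.6 tcp [ 0.5105 -0.39    0.1773] F [ 0.4 -0.7  0.6] gap 30.2
```

View pics/w18.png

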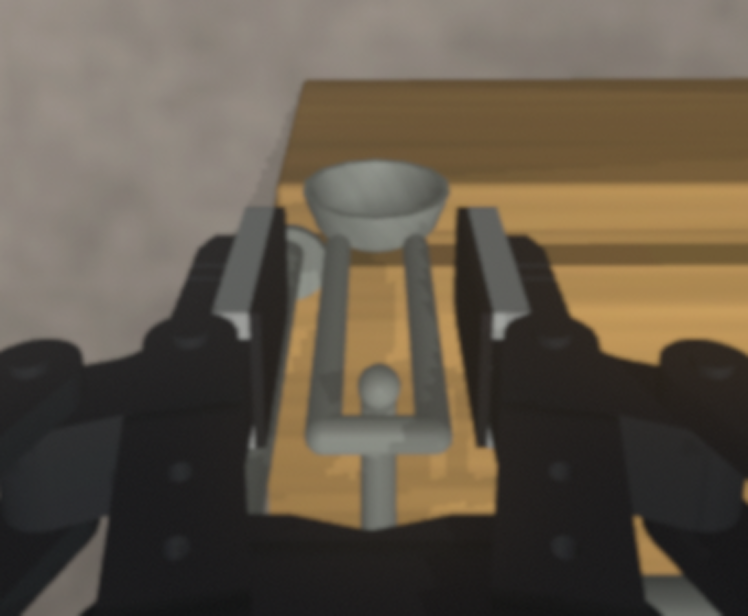

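Emit:
carry_out(plan=[[0,1,0,0],[0,1,0,0],[0,1,0,0],[0,1,0,0],[0,1,0,0],[0,1,0,0]], jaw=5)

```text
t: 26.3
tool_pos: [0.5102, -0.3887, 0.1768]
eef_rot: [[-1.0, 0.0, 0.001], [0.0, 1.0, -0.001], [-0.001, -0.001, -1.0]]
force: [0.3, 0.8, 4.6]
finger_gap: 0.0186
```

Emit:
carry_out(plan=[[0,0,-10,0],[0,0,-20,0],[0,0,-28,0],[0,0,-30,0],[0,0,-30,0],[20,0,-30,0],[45,0,-30,0],[70,0,-30,0],[95,0,-50,0],[95,0,-90,0],[95,0,-104,0],[95,0,-104,0]])

```text
t: 27.5
tool_pos: [0.4156, -0.3898, 0.2828]
eef_rot: [[-1.0, 0.001, 0.003], [0.001, 1.0, -0.005], [-0.003, -0.005, -1.0]]
force: [1.0, -0.8, -0.2]
finger_gap: 0.0185
```

Run:
```python
from h import *
go((.508,.2837,.28),180)
c=capture("wrist"); save(c["img"],"w19")
c=capture("top"); boxov(c,BOX,"t19",(100,100,400,300),2.6)
```

```text
shift [-91.9 673.6   0. ] turn -0.04 dist/50 13.6 | q6 -144.4 t 27.5 tcp [ 0.4156 -0.3898  0.2828] F [ 1.  -0.8 -0.2] gap 18.5
```

View pics/w19.png

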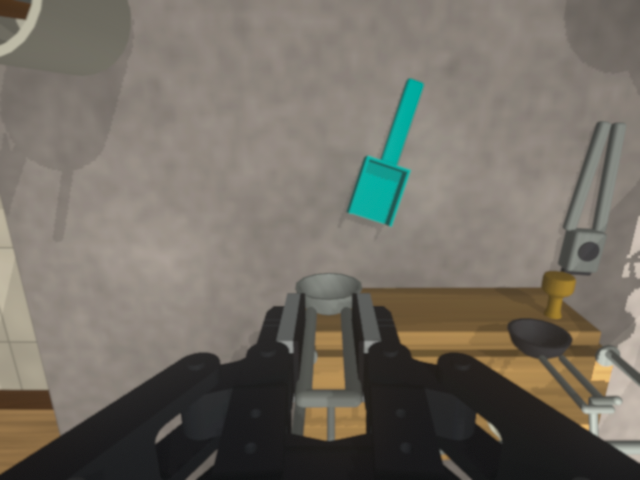

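View pics/t19.png

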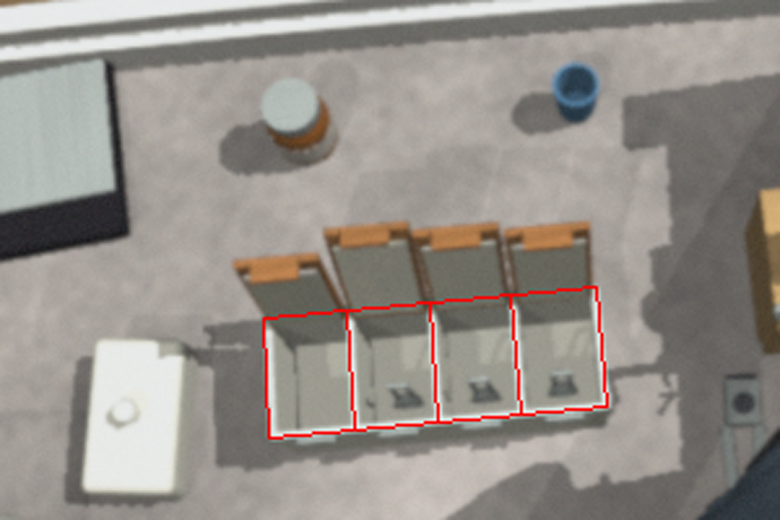

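Emit:
carry_out(plan=[[0,40,0,0],[0,88,0,0],[0,136,0,0],[0,184,0,0],[0,232,0,0],[0,280,0,0],[0,328,0,0],[0,376,0,0],[0,424,0,0],[-10,470,0,0],[-20,516,0,0],[-35,560,0,0],[-55,600,0,0],[-75,635,0,0],[-90,665,0,0],[-92,673,0,0],[-92,673,0,0],[-92,673,0,0]])

```text
t: 29.4
tool_pos: [0.5058, 0.2835, 0.2789]
eef_rot: [[-1.0, 0.0, -0.004], [0.0, 1.0, -0.002], [0.004, -0.002, -1.0]]
force: [0.5, -0.6, 0.1]
finger_gap: 0.0182
```

Run:
```python
from h import *
go((.508,.2837,.055),180)
c=capture("wrist"); boxov(c,BOX,"w20")
```

```text
shift [ -3.    0.6 223.9] turn -0.01 dist/50 4.5 | q6 -71.7 t 29.4 tcp [0.5058 0.2835 0.2789] F [ 0.5 -0.6  0.1] gap 18.2
```

View pics/w20.png

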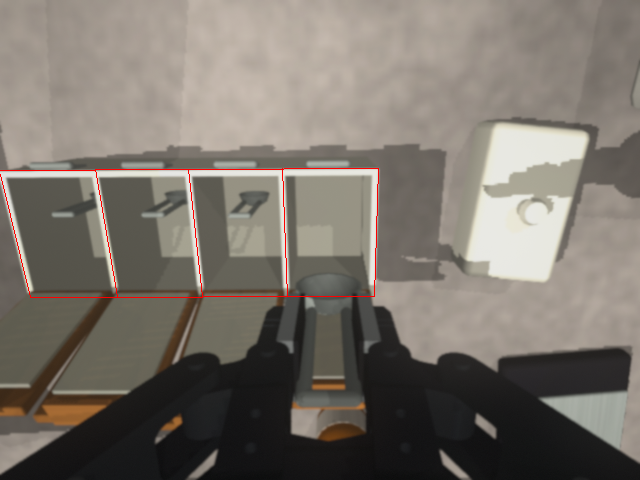

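Emit:
carry_out(plan=[[0,0,40,0],[0,0,80,0],[0,0,120,0],[0,0,150,0],[0,0,180,0],[0,0,205,0],[0,0,223,0],[0,0,223,0]])

```text
t: 30.25
tool_pos: [0.5068, 0.2831, 0.0568]
eef_rot: [[-1.0, 0.002, -0.001], [0.002, 1.0, -0.0], [0.001, -0.0, -1.0]]
force: [0.2, -0.7, 1.0]
finger_gap: 0.0181
```

Emit:
carry_out(plan=[[0,0,0,0],[0,0,0,0],[0,0,0,0],[0,0,-10,0],[0,0,-30,0],[0,0,-70,0],[0,0,-115,0],[0,0,-165,0],[0,0,-215,0],[0,-30,-225,0],[0,-30,-225,0]], jaw=33)

```text
t: 31.35
tool_pos: [0.5082, 0.2524, 0.2864]
eef_rot: [[-1.0, 0.003, 0.007], [0.003, 1.0, 0.0], [-0.007, 0.0, -1.0]]
force: [-0.3, 0.0, -1.0]
finger_gap: 0.0331
```

Run:
```python
from h import *
go((.5105,-.3892,.24),180)
c=capture("wrist"); boxov(c,BOX,"w21")
c=capture("scene"); boxov(c,BOX,"s21",(300,150,520,310),3.6)
```

```text
shift [  -3.6 -641.6   46.2] turn -0.15 dist/50 12.9 | q6 -74.7 t 31.4 tcp [0.5082 0.2524 0.2864] F [-0.3  0.  -1. ] gap 33.1
```

View pics/w21.png

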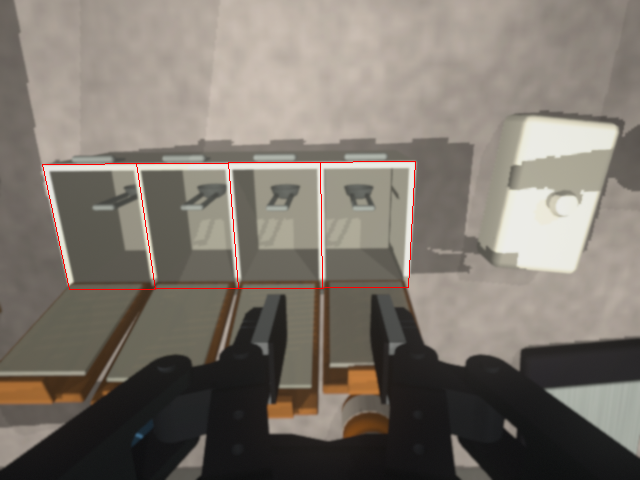

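View pics/s21.png

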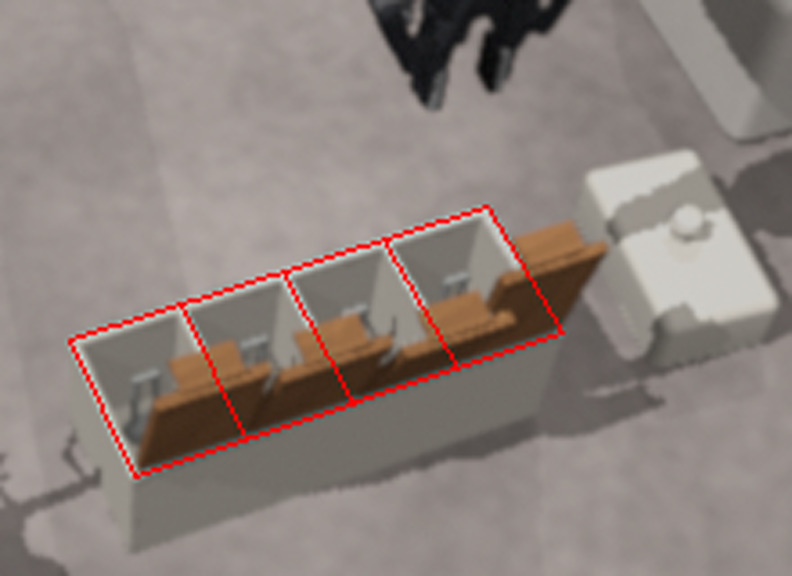

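Emit:
carry_out(plan=[[-30,15,-10,0],[-75,30,-10,0],[-120,30,-10,0],[-157,30,-10,0],[-157,30,30,0],[-157,30,60,0],[-157,30,80,0],[-157,30,80,0],[-157,30,80,0]], jaw=0)

```text
t: 32.35
tool_pos: [0.6636, 0.2847, 0.2012]
eef_rot: [[-1.0, -0.0, -0.002], [-0.0, 1.0, -0.0], [0.002, -0.0, -1.0]]
force: [0.4, -0.6, 0.9]
finger_gap: 0.0001
```

Run:
```python
from h import *
go((.5945,.2837,.205),180)
c=capture("wrist"); boxov(c,BOX,"w22")
```

```text
shift [69.1 -1.  -3.7] turn 0.0 dist/50 1.4 | q6 -75.6 t 32.4 tcp [0.6636 0.2847 0.2012] F [ 0.4 -0.6  0.9] gap 0.1
```

View pics/w22.png

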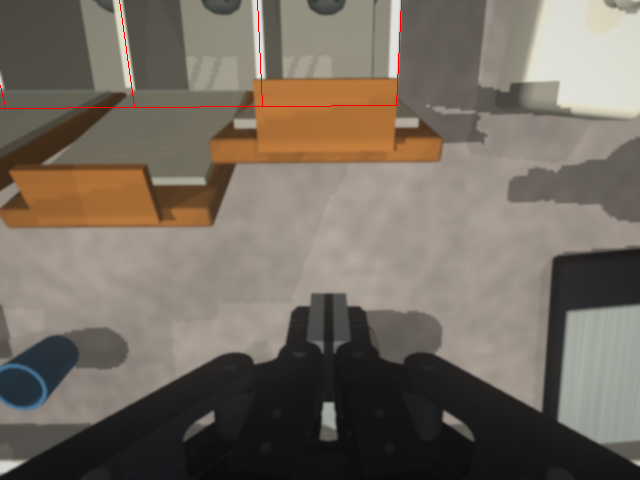

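Emit:
carry_out(plan=[[30,-1,0,0],[55,-1,-3,0],[70,-1,-4,0],[84,-1,-5,0],[98,-1,-4,0],[112,-1,-2,0],[124,-1,2,0],[136,-1,9,0],[147,-1,18,0],[157,-1,28,0],[165,-1,40,0],[172,-1,52,0],[177,-1,65,0],[177,-1,65,0]])

```text
t: 33.8
tool_pos: [0.4865, 0.2837, 0.1377]
eef_rot: [[-1.0, -0.0, -0.0], [-0.0, 1.0, -0.0], [0.0, -0.0, -1.0]]
force: [-0.2, 0.8, 0.2]
finger_gap: -0.0002
```

Run:
```python
from h import *
go((.4835,.2837,.119),180)
c=capture("wrist"); boxov(c,BOX,"w23")
c=capture("scene"); boxov(c,BOX,"s23",(300,150,520,310),3.6)
```

```text
shift [ 3.   0.  18.7] turn 0.01 dist/50 0.4 | q6 -71.1 t 33.8 tcp [0.4865 0.2837 0.1377] F [-0.2  0.8  0.2] gap -0.2
```

View pics/w23.png

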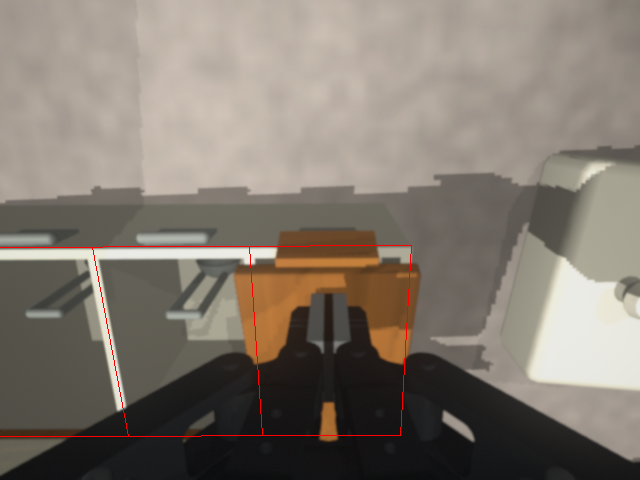

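View pics/s23.png

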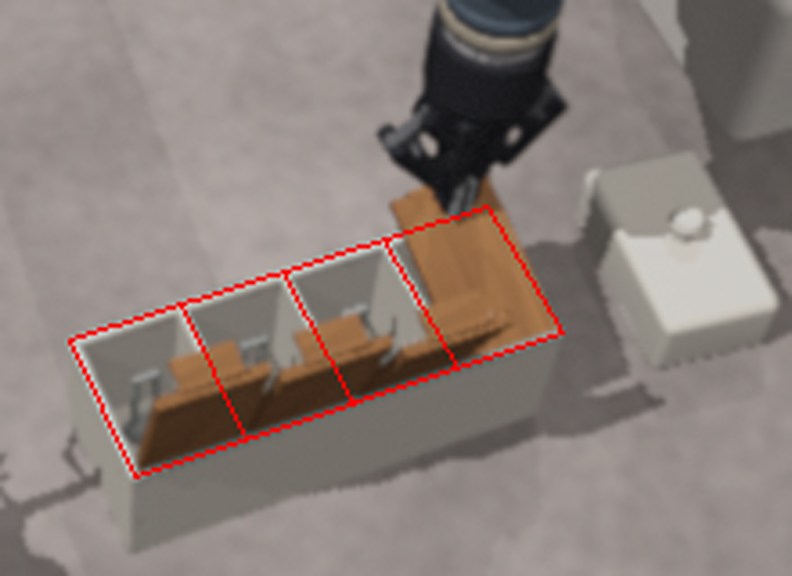

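Emit:
carry_out(plan=[[2,0,8,0],[3,0,16,0],[4,0,20,0],[4,0,23,0],[4,0,25,0],[4,0,25,0]])

```text
t: 34.5
tool_pos: [0.4827, 0.2834, 0.1131]
eef_rot: [[-1.0, 0.0, -0.001], [0.0, 1.0, -0.0], [0.001, -0.0, -1.0]]
force: [-1.3, -1.6, 7.5]
finger_gap: 0.0006
```

Emit:
carry_out(plan=[[0,0,2,0],[0,0,3,0],[0,0,4,0],[0,0,4,0]])

```text
t: 34.9
tool_pos: [0.4832, 0.2834, 0.1081]
eef_rot: [[-1.0, 0.0, -0.0], [0.0, 1.0, -0.0], [0.0, -0.0, -1.0]]
force: [-0.4, -0.2, 0.7]
finger_gap: 0.0
```

Emit:
carry_out(plan=[[0,0,1,0],[0,0,2,0],[0,0,2,0]])

```text
t: 35.2
tool_pos: [0.4832, 0.2835, 0.1076]
eef_rot: [[-1.0, 0.0, 0.0], [0.0, 1.0, 0.0], [-0.0, 0.0, -1.0]]
force: [-2.9, -0.4, 11.2]
finger_gap: 0.0001
```

Emit:
carry_out(plan=[[0,0,-20,0],[0,0,-65,0],[0,-10,-110,0],[0,-30,-155,0],[-20,-55,-185,0],[-60,-75,-185,0],[-105,-75,-185,0],[-150,-75,-185,0],[-182,-75,-185,0],[-182,-75,-150,0],[-182,-75,-115,0],[-182,-75,-96,0],[-182,-75,-96,0],[-182,-75,-96,0]])

```text
t: 36.6
tool_pos: [0.6654, 0.2084, 0.2022]
eef_rot: [[-1.0, 0.0, -0.0], [0.0, 1.0, -0.0], [0.0, -0.0, -1.0]]
force: [0.3, -0.2, 0.6]
finger_gap: -0.0001
```

Run:
```python
from h import *
go((.5945,.2087,.205),180)
c=capture("wrist"); boxov(c,BOX,"w24")
c=capture("scene"); boxov(c,BOX,"s24",(300,150,520,310),3.6)
```

```text
shift [70.9  0.3 -2.8] turn -0.02 dist/50 1.4 | q6 -81.8 t 36.6 tcp [0.6654 0.2084 0.2022] F [ 0.3 -0.2  0.6] gap -0.1
```

View pics/w24.png

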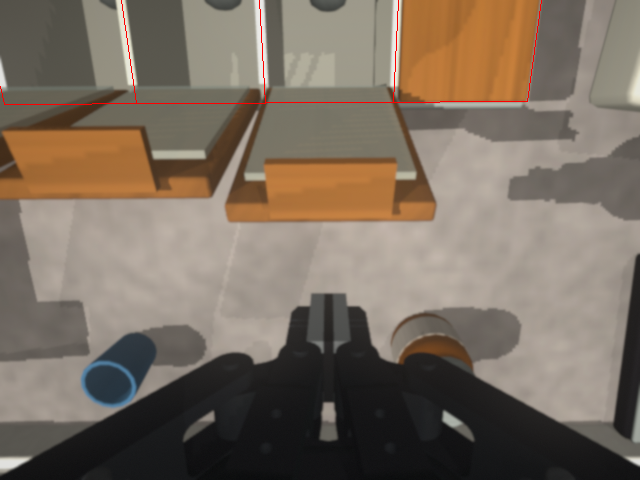

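View pics/s24.png

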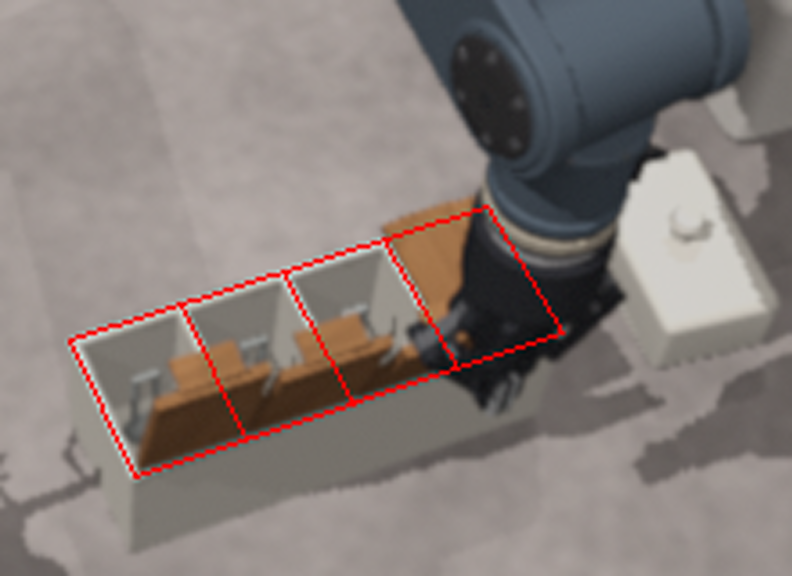

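Emit:
carry_out(plan=[[25,0,4,0],[45,0,4,0],[60,0,2,0],[72,0,0,0],[86,0,-4,0],[99,0,-4,0],[113,0,-2,0],[125,0,2,0],[137,0,9,0],[148,0,18,0],[158,0,28,0],[166,0,40,0],[173,0,52,0],[178,0,65,0],[180,0,73,0],[181,0,80,0],[181,0,85,0],[181,0,85,0]])

```text
t: 38.5
tool_pos: [0.4848, 0.2086, 0.1173]
eef_rot: [[-1.0, 0.0, 0.001], [0.0, 1.0, 0.0], [-0.001, 0.0, -1.0]]
force: [-0.4, -0.8, -0.5]
finger_gap: -0.0
```

Emit:
carry_out(plan=[[0,0,3,0],[0,0,6,0],[0,0,8,0],[0,0,10,0],[0,0,11,0],[0,0,11,0]])

```text
t: 39.1
tool_pos: [0.4847, 0.2086, 0.1076]
eef_rot: [[-1.0, 0.0, 0.001], [0.0, 1.0, 0.0], [-0.001, 0.0, -1.0]]
force: [-3.1, -0.1, 10.3]
finger_gap: -0.0002
```

Emit:
carry_out(plan=[[0,0,-20,0],[0,0,-65,0],[0,-10,-110,0],[0,-30,-155,0],[-20,-55,-185,0],[-60,-75,-185,0],[-105,-75,-185,0],[-150,-75,-185,0],[-181,-75,-185,0],[-181,-75,-150,0],[-181,-75,-115,0],[-181,-75,-96,0],[-181,-75,-96,0],[-181,-75,-96,0]])

```text
t: 40.5
tool_pos: [0.6655, 0.1334, 0.2022]
eef_rot: [[-1.0, 0.0, -0.0], [0.0, 1.0, -0.0], [0.0, -0.0, -1.0]]
force: [-0.0, 0.1, 0.9]
finger_gap: 0.0001
```

Run:
```python
from h import *
go((.5945,.1337,.205),180)
c=capture("wrist"); boxov(c,BOX,"w25")
```

```text
shift [71.   0.3 -2.8] turn -0.02 dist/50 1.4 | q6 -88.1 t 40.5 tcp [0.6655 0.1334 0.2022] F [-0.   0.1  0.9] gap 0.1
```

View pics/w25.png

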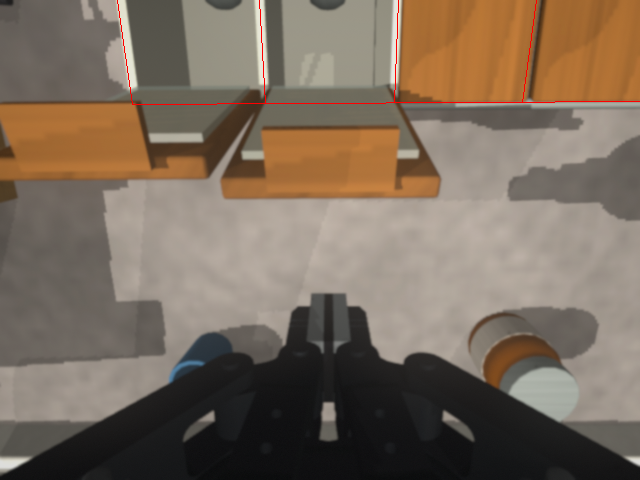

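Emit:
carry_out(plan=[[25,0,4,0],[45,0,4,0],[60,0,2,0],[72,0,0,0],[86,0,-4,0],[99,0,-4,0],[113,0,-2,0],[125,0,2,0],[137,0,9,0],[148,0,18,0],[158,0,28,0],[166,0,40,0],[173,0,52,0],[178,0,65,0],[180,0,73,0],[181,0,80,0],[181,0,85,0],[181,0,85,0]])

```text
t: 42.35
tool_pos: [0.4848, 0.1335, 0.1173]
eef_rot: [[-1.0, 0.0, 0.001], [0.0, 1.0, 0.0], [-0.001, 0.0, -1.0]]
force: [-0.1, -1.0, -0.4]
finger_gap: 0.0001
```

Emit:
carry_out(plan=[[0,0,3,0],[0,0,6,0],[0,0,8,0],[0,0,10,0],[0,0,11,0],[0,0,11,0]])

```text
t: 42.95
tool_pos: [0.4846, 0.1335, 0.1075]
eef_rot: [[-1.0, 0.0, 0.001], [0.0, 1.0, 0.0], [-0.001, 0.0, -1.0]]
force: [-2.7, 0.4, 11.4]
finger_gap: 0.0002
```

Emit:
carry_out(plan=[[0,0,-20,0],[0,0,-65,0],[0,-10,-110,0],[0,-30,-155,0],[-20,-55,-185,0],[-60,-75,-185,0],[-105,-75,-185,0],[-150,-75,-185,0],[-181,-75,-185,0],[-181,-75,-150,0],[-181,-75,-115,0],[-181,-75,-96,0],[-181,-75,-96,0],[-181,-75,-96,0]])

```text
t: 44.35
tool_pos: [0.6655, 0.0584, 0.2023]
eef_rot: [[-1.0, 0.0, 0.0], [0.0, 1.0, -0.0], [-0.0, -0.0, -1.0]]
force: [1.5, 1.3, 0.5]
finger_gap: -0.0
```

Run:
```python
from h import *
go((.5945,.0587,.205),180)
c=capture("wrist"); boxov(c,BOX,"w26")
```

```text
shift [71.   0.3 -2.7] turn -0.02 dist/50 1.4 | q6 -94.5 t 44.4 tcp [0.6655 0.0584 0.2023] F [1.5 1.3 0.5] gap -0.0
```

View pics/w26.png

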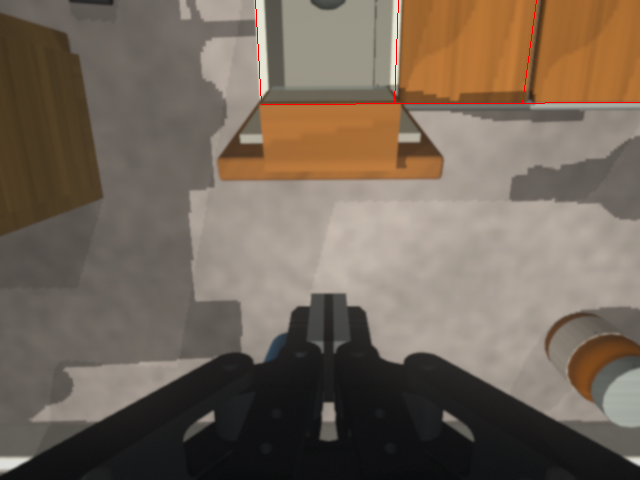

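Emit:
carry_out(plan=[[25,0,4,0],[45,0,4,0],[60,0,2,0],[72,0,0,0],[86,0,-4,0],[99,0,-4,0],[113,0,-2,0],[125,0,2,0],[137,0,9,0],[148,0,18,0],[158,0,28,0],[166,0,40,0],[173,0,52,0],[178,0,65,0],[180,0,73,0],[181,0,80,0],[181,0,85,0],[181,0,85,0]])

```text
t: 46.2
tool_pos: [0.4848, 0.0584, 0.1173]
eef_rot: [[-1.0, 0.0, 0.001], [0.0, 1.0, -0.0], [-0.001, -0.0, -1.0]]
force: [0.6, 1.1, 0.1]
finger_gap: -0.0003
```

Emit:
carry_out(plan=[[0,0,3,0],[0,0,6,0],[0,0,8,0],[0,0,10,0],[0,0,11,0],[0,0,11,0]])

```text
t: 46.8
tool_pos: [0.4846, 0.0584, 0.1075]
eef_rot: [[-1.0, 0.0, 0.001], [0.0, 1.0, -0.0], [-0.001, -0.0, -1.0]]
force: [-3.0, 0.3, 12.5]
finger_gap: -0.0001
```

Emit:
carry_out(plan=[[0,0,-20,0],[0,0,-65,0],[0,10,-110,0],[20,30,-155,0],[40,60,-200,0],[60,90,-220,0],[80,110,-220,0],[80,110,-220,0],[80,110,-220,0]])

```text
t: 47.7
tool_pos: [0.404, 0.1688, 0.3264]
eef_rot: [[-1.0, -0.001, 0.001], [-0.001, 1.0, -0.0], [-0.001, -0.0, -1.0]]
force: [0.5, 0.1, -0.1]
finger_gap: -0.0
```

Run:
```python
from h import *
go((.4,.17,.32),180)
c=capture("wrist"); boxov(c,BOX,"w27")
c=capture("scene"); boxov(c,BOX,"s27")
c=capture("top"); boxov(c,BOX,"t27")
```

```text
shift [4.  1.3 6.3] turn 0.08 dist/50 0.2 | q6 -82.1 t 47.7 tcp [0.404  0.1688 0.3264] F [ 0.5  0.1 -0.1] gap -0.0
```

View pics/w27.png

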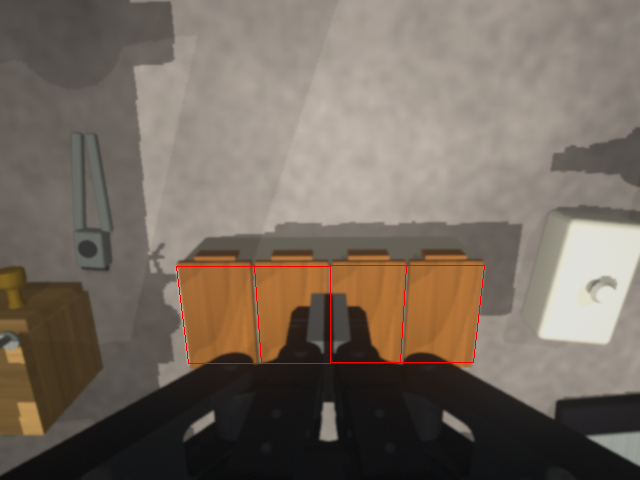

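View pics/s27.png

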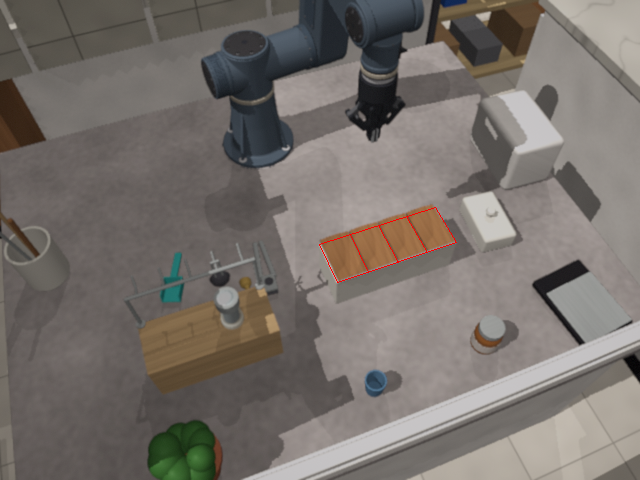

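View pics/t27.png

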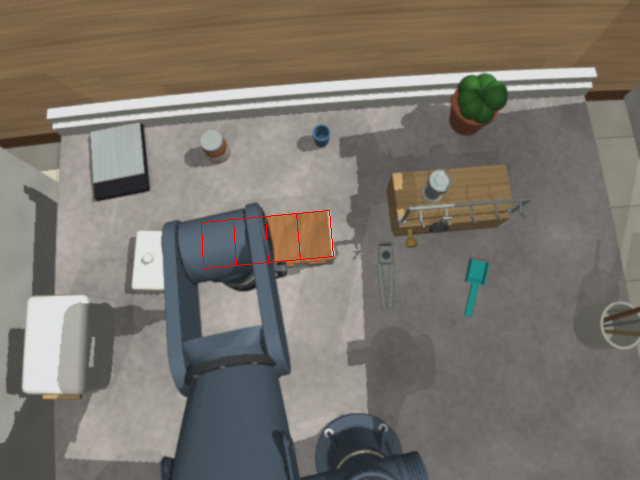

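Run:
```python
from h import *
c=capture("wrist"); im=c["img"].copy()
for th,col in((0,(255,0,0)),(.08,(0,0,255))):
    for y in(.1125,.0375,-.0375,-.1125):
        X=[(.052-.12*np.cos(th)+.004*np.sin(th),y+d,.104+.12*np.sin(th)+.004*np.cos(th)) for d in(-.036,.036)]
        u=proj(c,T(BOX,X)); cv2.line(im,*[tuple(int(v) for v in q.round()) for q in u],col,1)
save(im,"w28",(160,220,500,290),2.3)
save(c["img"],"w29",(160,220,500,290),2.3)
```

```text
(no output)
```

View pics/w28.png

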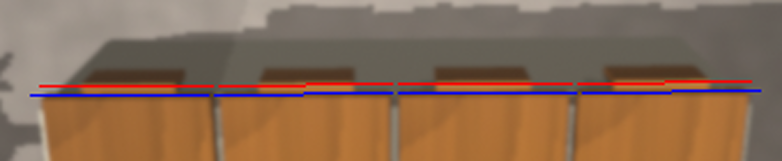

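View pics/w29.png

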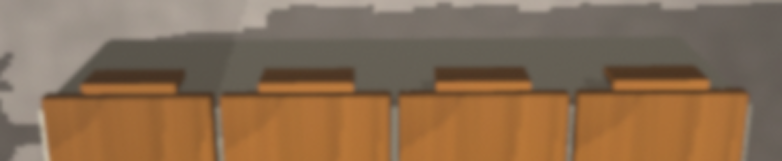

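```bash
python3 -c "
from station import *
print(finish_job())"
```

```text
the job is handed in; nothing more can be done
None
```

All four spoons are off their hooks and in the seasoning box, one in each compartment, and all four lids are pressed shut. I handed the job in at about 48 s on the robot's clock; `finish_job()` gives no verdict.

- **Spoons:** The last pictures before I closed the lids showed a single spoon standing on the floor of each compartment. The closed lids hid them after that.
- **Lids:** Each lid went down to about 107.6 mm at the pressing point (108 mm is shut) and met a firm stop at 10 to 12.5 N. The clasp fronts in the final wrist picture fit a shut lid, not one stuck at 0.08 rad. The lid panel edges on their own matched the 0.08 rad line better. I put that down to the panel ending short of the clasp.
- **Box and other things:** The box outline still matches its first measured pose, so I saw no sign of the knock the task warned of. The strainer is still on its hook, and the garlic press, scoop, butter dish lid and grinder look unmoved. The gripper is clear of everything.
- **Grip:** I noticed no slackening in any of the grips.

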